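# Check-weigh spent charcoal filter cartridges and lock the saturated ones away

## Robot

A 6-joint arm with a two-finger parallel gripper is mounted at the origin on a cart in front of the work surface, level with it; the furniture and walls round the work are solid. World frame = base frame: x ahead of the robot, y to its left, z up, the work surface at z = 0. Lengths are in m, angles in degrees, forces in N, time in s.
With the tool pointing down it reaches from about 0.4 to 0.825 m from the base axis. Payload 7 kg.
Tool frame: the origin (TCP) lies midway between the tips of the shut fingers; the grasp point (between the pads) lies 19 mm behind it; z points along the fingers, y is the line along which they close (so a half turn about z gives the same grasp; the last joint's range is limited). The gripper opens to 88 mm and grips with 3 to 60 N. Pads are 19 mm wide; open, the fingers measure 130 mm over their backs; the gripper's body (78 mm by 193 mm) begins 47 mm behind the grasp point.
Start: joints at [92.71, 20.546, 0.682, 0, -70.136, -16.507], TCP at [0.161, 0.655, 0.227] pointing down, gripper open.
Joint ranges: [-176.03, 176.03], [-82.01, 121.73], [-58.28, 71.71], [-173.87, 95.51], [-174.79, -0.11], [-173.66, 173.66]. Speed limits (degrees/s): [136.94, 136.94, 172.46, 180, 180, 180].

## Interface

Orientations are given as [roll, pitch, yaw] about the fixed x, y, z axes, in that order (R = Rz(yaw) Ry(pitch) Rx(roll)).
In Python, from plant import ctrl gives the robot as it stands.
- The arm moves only by the tool arm_command, never from a script. Its argument "steps" is a list of rows, each an object with "translation": the shift along the tool's x, y, z in mm, a list of three; "rotation": the turn, a rotation vector about the tool's x, y, z in units of 5 degrees (1.0 is 5 degrees), a list of three; "claw": the finger opening in mm, from 0 to 87.6. In form: [{"translation": [x, y, z], "rotation": [rx, ry, rz], "claw": claw}, ...]. A call has 1 to 5 rows; each row is the pose to reach, as a shift and turn from the pose commanded when the call began, along the tool's axes at that moment; what a row does not reach only later rows make up. A row lasts 1/10 s, in which the tool goes at most 50 mm and 8.59 degrees, less where a joint would pass 70% of its speed; a pose out of reach is approached as far as the arm can. A call with a gripper value outside its range is refused whole. The fingers move at their own pace and stop on an object; the grip force is fixed at half the most. Time passes only in rows, so rows that repeat a pose let the fingers close. It gives the time, the measured TCP pose, the force, the opening and the grip force at its end, in the units of the state.
- ctrl.get_obs(): the state, without advancing time (a new reading comes with each control period).
- ctrl.snapshot(name): name is "side" or "top"; returns (picture, depth): 420x560x3 uint8, red, green, blue; 420x560 float32, m along the optical axis (not along the pixel's ray), 0 where there is no reading.
- ctrl.calibration(name): a dict with "vertical_fov" (degrees; the focal length in pixels is half the picture's height over the tangent of half this angle, whatever the lens; pixels are square), "cx", "cy" (the principal point, pixels), "rvec" (rotation vector, rad) and "tvec" (3), from world to camera coordinates, as OpenCV has them. Camera axes: x right, y down, z forward; pixel columns grow to the right and rows downward; lengths in m; the calibration is good to about 2 mm. A picture is of the moment at which its call begins. calibration takes no time and is no camera call.
- ctrl.close_job(): hands the job in; it is judged then, once.
The state is a dict: "clock": time; "joint_pos": joint angles; "qvel": joint speeds; "tau": joint torques, N m; "tool_pos": TCP position; "orientation": TCP orientation; "force": force on the tool from outside, world axes, zero at the start; "moment": the same for the moment, N m; "opening": finger opening in m; "gripper_force": force on a finger pad.
Only numpy, scipy, OpenCV 4.12 (cv2) and the standard library are available. Lean on these libraries where they do the work, as an engineer would, in place of code of your own. Each camera call takes 0.05 s, during which the arm holds its last target. There are 200 camera calls.

## Task

Sort the used charcoal filter cartridges lying in the shallow grey tray by weight: set each one by itself on the pan of the balance, let go and see which way the beam tips; one that brings the pan down below level is saturated and goes flat on the floor of the steel disposal box, one that leaves the pan up is still good and goes back flat on the floor of the tray. When all are sorted and the pan is empty, swing the box's retaining bar over and down until it rests fully in its catch. Do not disturb the sample cup, the slide box or the small brown dropper bottle.

Things in the scene. Friction and masses are not known exactly. Their poses are not given: they have to be found in the camera images.
- cartridge_a: white filter cartridge, a rounded block 80 mm long with a square section of 42 x 42 mm with a flush round hose port in its +x end; all cartridges look alike and only their weight differs (about 100 to 400 g); origin at the centre of the block, x along its length. May be absent.
- cartridge_b: white filter cartridge, a rounded block 80 mm long with a square section of 42 x 42 mm with a flush round hose port in its +x end; all cartridges look alike and only their weight differs (about 100 to 400 g); origin at the centre of the block, x along its length. May be absent.
- cartridge_c: white filter cartridge, a rounded block 80 mm long with a square section of 42 x 42 mm with a flush round hose port in its +x end; all cartridges look alike and only their weight differs (about 100 to 400 g); origin at the centre of the block, x along its length. May be absent.
- cartridge_d: white filter cartridge, a rounded block 80 mm long with a square section of 42 x 42 mm with a flush round hose port in its +x end; all cartridges look alike and only their weight differs (about 100 to 400 g); origin at the centre of the block, x along its length. May be absent.
- tray_floor (a point): middle of the floor of the shallow grey tray (fixed): floor 288 x 258 mm (x by y), 4 mm above the worktop, with a rim all round 6 mm wide and 6 mm higher than the floor; z up. Cartridges start here in up to four places (2 by 2), about lengthwise (along x), and good ones come back anywhere on this floor
- pan_top (a point): middle of the upper face of the balance pan, a steel plate 80 x 110 mm (x by y) with a rim 2 mm high, about 116 mm above the worktop when level; the pan always stays level and moves only up and down with the beam, by about 15 mm either way, so where a load lies on it does not matter; x points away from the robot along the beam
- beam (a joint): tilt of the balance beam, rad: negative = pan up, 0 = level, positive = pan down; stops at -0.12 (where the empty pan stands) and +0.12. A load of 250 g brings it level, and 15 g more or less already takes it to a stop; it settles within about 1.5 s. The steel counterweight is at the far end, 130 mm beyond the pivot (the pan is 130 mm nearer); a pointer and scale stand at the pivot, up to 165 mm above the worktop
- disposal_box: steel disposal box (fixed), outer 176 x 206 mm (x by y), walls 4 mm thick and 52 mm high; origin under its middle, z up, its +x pointing roughly away from the robot base; the retaining bar is hinged at its far (+x) side and the catch, a fork with two prongs 74 mm high, stands at its near (-x) side, both at y = 0
- box_floor (a point): middle of the inner floor of the disposal box, 4 mm above the worktop; inner floor 168 x 198 mm (x by y); axes as the box
- retaining_bar (a joint): angle of the retaining bar, rad: 0 = down across the box and resting in the catch, about 1.57 = upright, more = leaning away beyond the far side, up to 2.0; it starts open. The hinge is stiff: the bar stays where it is left (about 1.2 N at the handle moves it), so it must be led all the way down
- bar_hinge (a point): hinge axis of the retaining bar at the middle of the bar, 66 mm above the worktop, 118 mm beyond the middle of the box, on two lugs along the box's +x; the axis lies along the box's y
- bar_grip (a point): a place to pinch the round black cross handle of the retaining bar: the handle is 12 mm thick, 110 mm long, parallel to the hinge axis, 245 mm from it; this point lies on its centre line 34 mm to the +y side of the 14 mm wide bar (the -y side is alike); it moves with the bar
- sample_cup: bystander: sample cup with a red lid, 61 mm across, 68 mm high, origin under its middle; leave it
- slide_box: bystander: flat blue slide box, 97 x 142 x 38 mm, origin under its middle; leave it
- dropper_oil: bystander: small brown dropper bottle, 23 mm across, 58 mm high, origin under its middle; leave it

How it is judged (in metres and radians):
On the way, in this order (a step that is already met when the one before it is completed fails the run):
1. a cartridge rests on the balance pan, let go (((horizontal distance between cartridge_a and pan_top below 0.04 m and contact force between cartridge_a and pan above 0.5 N and contact force between cartridge_a and the fingers below 0.1 N and linear speed of cartridge_a below 0.05 m/s) or (horizontal distance between cartridge_b and pan_top below 0.04 m and contact force between cartridge_b and pan above 0.5 N and contact force between cartridge_b and the fingers below 0.1 N and linear speed of cartridge_b below 0.05 m/s) or (horizontal distance between cartridge_c and pan_top below 0.04 m and contact force between cartridge_c and pan above 0.5 N and contact force between cartridge_c and the fingers below 0.1 N and linear speed of cartridge_c below 0.05 m/s) or (horizontal distance between cartridge_d and pan_top below 0.04 m and contact force between cartridge_d and pan above 0.5 N and contact force between cartridge_d and the fingers below 0.1 N and linear speed of cartridge_d below 0.05 m/s))), for 0.3 s.
2. the pan is clear again (horizontal distance between each of cartridge_a, cartridge_b, cartridge_c, cartridge_d and pan_top above 0.08 m), for 0.1 s.
3. a second time a cartridge rests on the pan, let go (((horizontal distance between cartridge_a and pan_top below 0.04 m and contact force between cartridge_a and pan above 0.5 N and contact force between cartridge_a and the fingers below 0.1 N and linear speed of cartridge_a below 0.05 m/s) or (horizontal distance between cartridge_b and pan_top below 0.04 m and contact force between cartridge_b and pan above 0.5 N and contact force between cartridge_b and the fingers below 0.1 N and linear speed of cartridge_b below 0.05 m/s) or (horizontal distance between cartridge_c and pan_top below 0.04 m and contact force between cartridge_c and pan above 0.5 N and contact force between cartridge_c and the fingers below 0.1 N and linear speed of cartridge_c below 0.05 m/s) or (horizontal distance between cartridge_d and pan_top below 0.04 m and contact force between cartridge_d and pan above 0.5 N and contact force between cartridge_d and the fingers below 0.1 N and linear speed of cartridge_d below 0.05 m/s))), for 0.3 s.
4. the pan is clear again (all of step 2), for 0.1 s.
5. a third time a cartridge rests on the pan, let go (there are at least three to weigh) (((horizontal distance between cartridge_a and pan_top below 0.04 m and contact force between cartridge_a and pan above 0.5 N and contact force between cartridge_a and the fingers below 0.1 N and linear speed of cartridge_a below 0.05 m/s) or (horizontal distance between cartridge_b and pan_top below 0.04 m and contact force between cartridge_b and pan above 0.5 N and contact force between cartridge_b and the fingers below 0.1 N and linear speed of cartridge_b below 0.05 m/s) or (horizontal distance between cartridge_c and pan_top below 0.04 m and contact force between cartridge_c and pan above 0.5 N and contact force between cartridge_c and the fingers below 0.1 N and linear speed of cartridge_c below 0.05 m/s) or (horizontal distance between cartridge_d and pan_top below 0.04 m and contact force between cartridge_d and pan above 0.5 N and contact force between cartridge_d and the fingers below 0.1 N and linear speed of cartridge_d below 0.05 m/s))), for 0.3 s.
6. every cartridge is sorted (saturated flat in the disposal box, good flat in the tray) while the retaining bar is still open ((((x of cartridge_a in the frame of box_floor between -0.084 and 0.084 m and y of cartridge_a in the frame of box_floor between -0.099 and 0.099 m and z of cartridge_a in the frame of box_floor between 0.012 and 0.03 m) and not (contact force between cartridge_a and disposal_box below 2.305 N)) or ((x of cartridge_a in the frame of tray_floor between -0.143 and 0.143 m and y of cartridge_a in the frame of tray_floor between -0.126 and 0.126 m and z of cartridge_a in the frame of tray_floor between 0.012 and 0.03 m) and not (contact force between cartridge_a and instrument_tray above 2.6 N))) and (((x of cartridge_b in the frame of box_floor between -0.084 and 0.084 m and y of cartridge_b in the frame of box_floor between -0.099 and 0.099 m and z of cartridge_b in the frame of box_floor between 0.012 and 0.03 m) and not (contact force between cartridge_b and disposal_box below 2.305 N)) or ((x of cartridge_b in the frame of tray_floor between -0.143 and 0.143 m and y of cartridge_b in the frame of tray_floor between -0.126 and 0.126 m and z of cartridge_b in the frame of tray_floor between 0.012 and 0.03 m) and not (contact force between cartridge_b and instrument_tray above 2.6 N))) and (((x of cartridge_c in the frame of box_floor between -0.084 and 0.084 m and y of cartridge_c in the frame of box_floor between -0.099 and 0.099 m and z of cartridge_c in the frame of box_floor between 0.012 and 0.03 m) and not (contact force between cartridge_c and disposal_box below 2.305 N)) or ((x of cartridge_c in the frame of tray_floor between -0.143 and 0.143 m and y of cartridge_c in the frame of tray_floor between -0.126 and 0.126 m and z of cartridge_c in the frame of tray_floor between 0.012 and 0.03 m) and not (contact force between cartridge_c and instrument_tray above 2.6 N))) and (((x of cartridge_d in the frame of box_floor between -0.084 and 0.084 m and y of cartridge_d in the frame of box_floor between -0.099 and 0.099 m and z of cartridge_d in the frame of box_floor between 0.012 and 0.03 m) and not (contact force between cartridge_d and disposal_box below 2.305 N)) or ((x of cartridge_d in the frame of tray_floor between -0.143 and 0.143 m and y of cartridge_d in the frame of tray_floor between -0.126 and 0.126 m and z of cartridge_d in the frame of tray_floor between 0.012 and 0.03 m) and not (contact force between cartridge_d and instrument_tray above 2.6 N))) and linear speed of each of cartridge_a, cartridge_b, cartridge_c, cartridge_d below 0.03 m/s and value of joint retaining_bar above 0.6 rad), for 0.2 s.
7. the retaining bar is down in its catch (value of joint retaining_bar below 0.05 rad), for 0.2 s.
At the end, for the whole second after the job is handed in: Every cartridge heavier than about 265 g lies flat on the floor of the disposal box, every one lighter than about 235 g flat on the floor of the tray (between these either place counts), all at rest, and the retaining bar is within 0.05 rad of its closed position ((((x of cartridge_a in the frame of box_floor between -0.084 and 0.084 m and y of cartridge_a in the frame of box_floor between -0.099 and 0.099 m and z of cartridge_a in the frame of box_floor between 0.012 and 0.03 m) and not (contact force between cartridge_a and disposal_box below 2.305 N)) or ((x of cartridge_a in the frame of tray_floor between -0.143 and 0.143 m and y of cartridge_a in the frame of tray_floor between -0.126 and 0.126 m and z of cartridge_a in the frame of tray_floor between 0.012 and 0.03 m) and not (contact force between cartridge_a and instrument_tray above 2.6 N))) and (((x of cartridge_b in the frame of box_floor between -0.084 and 0.084 m and y of cartridge_b in the frame of box_floor between -0.099 and 0.099 m and z of cartridge_b in the frame of box_floor between 0.012 and 0.03 m) and not (contact force between cartridge_b and disposal_box below 2.305 N)) or ((x of cartridge_b in the frame of tray_floor between -0.143 and 0.143 m and y of cartridge_b in the frame of tray_floor between -0.126 and 0.126 m and z of cartridge_b in the frame of tray_floor between 0.012 and 0.03 m) and not (contact force between cartridge_b and instrument_tray above 2.6 N))) and (((x of cartridge_c in the frame of box_floor between -0.084 and 0.084 m and y of cartridge_c in the frame of box_floor between -0.099 and 0.099 m and z of cartridge_c in the frame of box_floor between 0.012 and 0.03 m) and not (contact force between cartridge_c and disposal_box below 2.305 N)) or ((x of cartridge_c in the frame of tray_floor between -0.143 and 0.143 m and y of cartridge_c in the frame of tray_floor between -0.126 and 0.126 m and z of cartridge_c in the frame of tray_floor between 0.012 and 0.03 m) and not (contact force between cartridge_c and instrument_tray above 2.6 N))) and (((x of cartridge_d in the frame of box_floor between -0.084 and 0.084 m and y of cartridge_d in the frame of box_floor between -0.099 and 0.099 m and z of cartridge_d in the frame of box_floor between 0.012 and 0.03 m) and not (contact force between cartridge_d and disposal_box below 2.305 N)) or ((x of cartridge_d in the frame of tray_floor between -0.143 and 0.143 m and y of cartridge_d in the frame of tray_floor between -0.126 and 0.126 m and z of cartridge_d in the frame of tray_floor between 0.012 and 0.03 m) and not (contact force between cartridge_d and instrument_tray above 2.6 N))) and linear speed of each of cartridge_a, cartridge_b, cartridge_c, cartridge_d below 0.03 m/s and value of joint retaining_bar below 0.05 rad); the robot touches nothing.
It fails at once if the sample cup is moved by more than 30 mm (distance of sample_cup from where it was at the start of the episode above 0.03 m).
It fails at once if the slide box is moved by more than 30 mm (distance of slide_box from where it was at the start of the episode above 0.03 m).
It fails at once if the dropper bottle is moved by more than 30 mm (distance of dropper_oil from where it was at the start of the episode above 0.03 m).
Of cartridge_a, cartridge_b, cartridge_c, cartridge_d only 3 to 4 are there at a start; the rules pass over those that are not, and their reading is None.
At some moment in a run one of cartridge_a, cartridge_b, cartridge_c, cartridge_d may be knocked a few centimetres aside while the robot is not near it.
Once in a run the grip may slacken for a moment while it holds something.
It also fails if it takes over 210 s, if anything falls off the work surface, if the arm or the gripper's body presses on something with over 40 N, if the wrist force passes 120 N, or if a joint passes its speed limit or range.

## Working session

There is one attempt and no reset: what is moved stays moved. The work goes in short steps, Python scripts to look and compute and a tool call to move; the robot and the scene stay as the last step left them, time stands still between calls to the robot, and variables do not carry over. Pictures are saved under pics/ and viewed, at most 14 in all, crops included, and the job is handed in when it is done.

Besides the shell and the picture viewer there is one more tool, called in YAML: its name, and indented under it one key for each argument. arm_command: Moves the arm, as the interface text tells. Its arguments: {"type":"object","properties":{"steps":{"type":"array"}},"required":["steps"]}

```bash
mkdir -p pics
cat > h.py <<'E'
import numpy as np, cv2
from plant import ctrl
def cam(n):
    c=ctrl.calibration(n); f=210/np.tan(np.radians(c["vertical_fov"])/2)
    R=cv2.Rodrigues(np.array(c["rvec"],float))[0]; return f,c["cx"],c["cy"],R,np.array(c["tvec"],float).ravel(),c
def cloud(n,d):
    f,cx,cy,R,t,_=cam(n); v,u=np.mgrid[0:d.shape[0],0:d.shape[1]]
    P=np.stack([(u-cx)*d/f,(v-cy)*d/f,d],-1); return (P-t)@R
def ray(n,u,v,z):
    f,cx,cy,R,t,_=cam(n); o=-R.T@t; r=R.T@np.array([(u-cx)/f,(v-cy)/f,1]); return o+r*(z-o[2])/r[2]
def shot(n,name):
    p,d=ctrl.snapshot(n); cv2.imwrite(f"pics/{name}.png",p[...,::-1]); np.savez(f"pics/{name}.npz",p=p,d=d); return p,d
E
python3 - <<'E'
from h import *
for n in("top","side"):
    p,d=shot(n,n+"0"); print(ctrl.calibration(n)); P=cloud(n,d)
    for v in range(30,420,60): print([tuple(np.round(P[v,u],2)) if d[v,u]>0 else None for u in range(40,560,80)])
print(ctrl.get_obs())
E
```

```text
{'vertical_fov': 50.680221965452745, 'cx': 282.2473318514723, 'cy': 204.7552821304521, 'rvec': array([ 2.1769454 , -2.17711577,  0.11587362]), 'tvec': array([-0.02477723,  0.55231555,  1.22682651])}
[(np.float64(0.84), np.float64(0.44), np.float64(0.47)), (np.float64(0.84), np.float64(0.28), np.float64(0.48)), (np.float64(0.84), np.float64(0.13), np.float64(0.47)), (np.float64(0.84), np.float64(-0.02), np.float64(0.47)), (np.float64(0.84), np.float64(-0.17), np.float64(0.48)), (np.float64(0.84), np.float64(-0.32), np.float64(0.48)), (np.float64(0.84), np.float64(-0.47), np.float64(0.48))]
[(np.float64(0.84), np.float64(0.61), np.float64(0.15)), (np.float64(0.84), np.float64(0.4), np.float64(0.15)), (np.float64(0.84), np.float64(0.19), np.float64(0.15)), (np.float64(0.84), np.float64(-0.02), np.float64(0.15)), (np.float64(0.84), np.float64(-0.23), np.float64(0.15)), (np.float64(0.84), np.float64(-0.44), np.float64(0.15)), (np.float64(0.84), np.float64(-0.64), np.float64(0.16))]
[(np.float64(0.71), np.float64(0.68), np.float64(0.0)), (np.float64(0.7), np.float64(0.43), np.float64(0.05)
[... 4836 characters left out ...]
4(-0.47), np.float64(-0.13))]
{'clock': 0.1, 'joint_pos': array([ 9.27075254e+01,  2.05889704e+01,  6.38417598e-01, -1.65341053e-02,
       -7.01382346e+01, -1.65062980e+01]), 'qvel': array([-0.02759604, -0.16749074,  0.05743793,  0.02286038, -0.07337841,
       -0.10064688]), 'tau': array([-2.86457587e-03, -5.84165239e+01,  2.93751079e+01,  7.01550007e+00,
        1.01460921e-02, -5.45529701e-05]), 'tool_pos': array([0.16093325, 0.65506637, 0.22569708]), 'orientation': array([ 1.79910455e+02, -1.03252010e-02, -1.38043941e+01]), 'force': array([0.28711124, 0.30302922, 0.36572697]), 'moment': array([-0.01640687, -0.00462409, -0.06379201]), 'gripper_force': 0.0, 'opening': 0.08741341221430844}
```

View pics/top0.png

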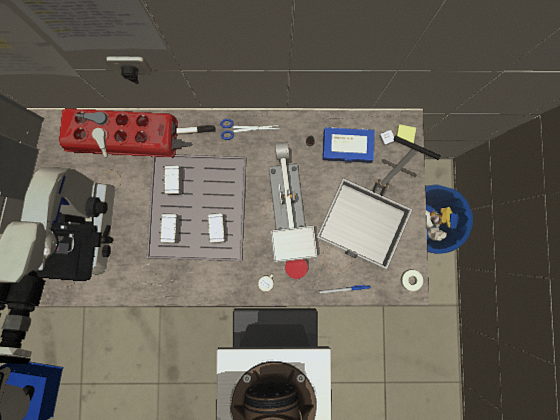

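View pics/side0.png

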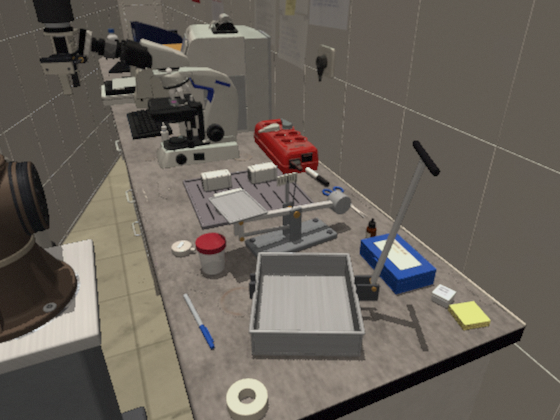

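Top view: cartridges at about (172,180), (168,228) and (216,228), pan at (294,243), cup right by the pan at (296,268), box centre at (366,223) and rotated, bar handle at about (418,146). The side view shows the bar leaning past the far side, the slide box close to it, and the bottle behind the balance.

```bash
cat >> h.py <<'E'
def rect(P,m,name):
    X=P[m]; 
    if len(X)<10: print(name,len(X)); return
    (c,s,a)=cv2.minAreaRect((X[:,:2]*1000).astype(np.float32))
    print(name,len(X),"c",np.round(c,1),"size",np.round(s,1),"ang",round(a,1),"z",np.round(np.percentile(X[:,2],[5,50,95])*1000,1))
def blobs(P,m,name,mn=40):
    n,l,st,_=cv2.connectedComponentsWithStats(m.astype(np.uint8))
    for i in range(1,n):
        if st[i,4]>mn: rect(P,l==i,name)
def carts(P,p,R=((.30,.70),(.12,.46)),z=(.034,.056)):
    m=(P[...,2]>z[0])&(P[...,2]<z[1])&(P[...,0]>R[0][0])&(P[...,0]<R[0][1])&(P[...,1]>R[1][0])&(P[...,1]<R[1][1])&(p.min(-1)>120)
    blobs(P,m,"cart")
E
python3 - <<'E'
from h import *
z=np.load("pics/top0.npz");p,d=z["p"],z["d"];P=cloud("top",d)
h=cv2.cvtColor(p,cv2.COLOR_RGB2HSV)
x,y,zz=P[...,0],P[...,1],P[...,2]
carts(P,p)
tab=(x>.25)&(x<.8)&(y>-.5)&(y<.5)
blobs(P,tab&(zz>.10)&(zz<.15)&(y<.1)&(y>-.1),"pan/beam z>.1")
blobs(P,tab&(zz>.124)&(x<.45)&(y>-.15)&(y<.05),"pan")
blobs(P,tab&(zz>.045)&(zz<.06)&(y<-.05)&(x<.66),"box walls")
blobs(P,tab&(h[...,0]>110-15)&(h[...,0]<125)&(h[...,1]>120)&(y<0),"blue")
blobs(P,tab&((h[...,0]<8)|(h[...,0]>172))&(h[...,1]>150)&(y<0.1),"red")
blobs(P,(x>.4)&(zz>.1)&(y<-.1)&(x<.83),"bar",8)
blobs(P,tab&(zz>.03)&(zz<.07)&(x>.66)&(y<.05)&(y>-.06),"bottle",8)
# tray from corners
g=tab&(y>.1)&(zz<.02)&(np.abs(h[...,0].astype(int)-h[...,0])<1)
for uv in((157,156),(245,158),(149,258),(241,260)): print("traycorner",np.round(ray("top",*uv,.01)*1000))
z=np.load("pics/side0.npz");p,d=z["p"],z["d"];P=cloud("side",d)
x,y,zz=P[...,0],P[...,1],P[...,2]
carts(P,p)
blobs(P,(zz>.2)&(x>.4)&(x<.83)&(y<-.1),"bar side",8)
blobs(P,(zz>.08)&(zz<.2)&(x>.4)&(x<.83)&(y<-.1),"bar lower",8)
v,u=150,425
for (u,v) in((415,147),(425,158),(435,170),(420,165),(400,215),(385,262)): print(u,v,np.round(P[v,u]*1000))
E
```

```text
cart 385 c [623.2 286. ] size [78.9 40.4] ang 1.4 z [41.7 45.5 49.6]
cart 412 c [487.6 159.6] size [78.4 41.6] ang 6.2 z [41.4 45.3 49.6]
cart 405 c [486.7 291.4] size [41.9 78.4] ang 87.0 z [40.8 45.5 49.5]
pan/beam z>.1 1276 c [444.  -49.8] size [ 84.6 105.3] ang 6.6 z [127.7 131.5 135.1]
pan 823 c [423.2 -55. ] size [ 51.1 115.4] ang 0.0 z [127.9 131.6 135.1]
box walls 761 c [ 498.8 -251.4] size [212.8 193.5] ang 65.4 z [47.5 53.5 58.1]
blue 899 c [ 594.2 -160.5] size [158.2 410.4] ang 68.6 z [30.2 37.7 41.8]
blue 63 c [ 365.6 -136.2] size [280.6  26.4] ang 67.2 z [ 2.1  6.7 11.6]
red 323 c [386.7 -43.4] size [95.8 55. ] ang 64.7 z [63.8 67.6 71.4]
bar 527 c [ 635.  -312.3] size [109.5  55.6] ang 65.9 z [123.4 304.7 312.4]
bar 119 c [ 448.9 -105.3] size [82.  12.6] ang 2.0 z [128.  132.  135.2]
traycorner [695. 336.  10.]
traycorner [690.  83.  10.]
traycorner [403. 351.  10.]
traycorner [397.  92.  10.]
cart 187 c [621.3 284.7] size [44.4 76.7] ang 89.9 z [43.9 47.6 49.6]
cart 207 c [485.8 289.4] size [41.5 77.9] ang 86.3 z [44.1 47.8 49.9]
cart 68 c [485.5 172.3] size [75.1 17. ] ang 8.5 z [46.5 47.9 49.5]
bar side 825 c [ 643.7 -317.2] size [112.6  32.6] ang 66.6 z [209.4 288.7 312.6]
bar lower 144 c [ 447.8 -102.8] size [81.7 14.7] ang 7.5 z [130.4 133.7 135.7]
bar lower 440 c [ 619.3 -307.7] size [16.3 32.2] ang 61.1 z [ 87.7 144.2 194.8]
415 147 [ 664. -286.  307.]
425 158 [ 643. -334.  310.]
435 170 [ 629. -371.  310.]
420 165 [ 645. -324.  295.]
400 215 [ 629. -316.  209.]
385 262 [ 686. -230.   40.]
```

```bash
cat >> h.py <<'E'
def goto(*tg):
    """print tool-frame shift (mm) and rz (5deg units) from current measured pose to each (x,y,z mm,yaw deg) target"""
    o=ctrl.get_obs(); print("t",round(o["clock"],1),"pos",np.round(o["tool_pos"]*1000,1),"rpy",np.round(o["orientation"],1),"F",np.round(o["force"],1),"open",round(o["opening"]*1000,1),"gf",round(o["gripper_force"],1),"j",np.round(o["joint_pos"],0))
    p=o["tool_pos"]*1000; y=o["orientation"][2]
    for T in tg:
        a=np.radians(y); D=np.array(T[:3])-p; print(T,"->",np.round([np.cos(a)*D[0]+np.sin(a)*D[1],np.sin(a)*D[0]-np.cos(a)*D[1],-D[2]],1),"rz",round(-(T[3]-y)/5,2))
        p=np.array(T[:3]);y=T[3]
E
python3 - <<'E'
from h import *
z=np.load("pics/top0.npz");p,d=z["p"],z["d"];P=cloud("top",d)
x,y,zz=P[...,0],P[...,1],P[...,2]
blobs(P,(x>.39)&(x<.51)&(zz>.12)&(zz<.14)&(y>-.15)&(y<.05),"pan")
blobs(P,(x>.3)&(x<.43)&(zz>.06)&(zz<.075)&(y>-.15)&(y<.05),"cup")
blobs(P,(x>.5)&(zz>.06)&(zz<.2)&(y>-.15)&(y<.05)&(x<.82),"beam")
z=np.load("pics/top0.npz")
for s in("top","side"):
    z=np.load(f"pics/{s}0.npz");P=cloud(s,z["d"]);m=(P[...,2]>.05)&(P[...,1]>.38)&(P[...,0]>.15)&(P[...,0]<.8)&(P[...,1]<.8)&(z["d"]>0)
    X=P[m];
    for zl in(.05,.15,.25,.35,.45): 
        q=X[(X[:,2]>zl)&(X[:,2]<zl+.1)]; print(s,zl,len(q),np.round(np.percentile(q[:,:2],[1,50,99],axis=0),2).tolist() if len(q) else "")
a=(623,286,150,1.4)
goto((200,560,300,-13.8),(300,380,300,-13.8),(623,286,150,1.4),(623,286,15,1.4))
E
```

```text
pan 1392 c [443.  -53.3] size [ 81.8 112. ] ang 6.7 z [127.8 131.5 135.1]
cup 354 c [375.5 -62.4] size [50.  59.9] ang 6.4 z [63.7 67.6 71.3]
beam 664 c [612.1 -34.2] size [222.3  44.1] ang 4.7 z [75.  87.4 98.7]
top 0.05 6690 [[0.45, 0.39], [0.71, 0.52], [0.8, 0.72]]
top 0.15 4245 [[0.36, 0.42], [0.46, 0.5], [0.79, 0.69]]
top 0.25 3997 [[0.16, 0.48], [0.47, 0.51], [0.6, 0.56]]
top 0.35 3137 [[0.21, 0.48], [0.33, 0.51], [0.43, 0.55]]
top 0.45 0 
side 0.05 3902 [[0.38, 0.39], [0.58, 0.5], [0.8, 0.72]]
side 0.15 3874 [[0.17, 0.42], [0.55, 0.51], [0.8, 0.72]]
side 0.25 5510 [[0.15, 0.48], [0.54, 0.67], [0.79, 0.78]]
side 0.35 2278 [[0.15, 0.48], [0.25, 0.55], [0.71, 0.79]]
side 0.45 246 [[0.15, 0.61], [0.18, 0.61], [0.21, 0.65]]
t 0.1 pos [160.9 655.1 225.7] rpy [179.9  -0.  -13.8] F [0.3 0.3 0.4] open 87.4 gf 0.0 j [ 93.  21.   1.  -0. -70. -17.]
(200, 560, 300, -13.8) -> [ 60.6  83.  -74.3] rz -0.0
(300, 380, 300, -13.8) -> [140. 151.   0.] rz -0.0
(623, 286, 150, 1.4) -> [336.1  14.2 150. ] rz -3.04
(623, 286, 15, 1.4) -> [  0.   0. 135.] rz -0.0
```

Run:
```python
from h import *
for s in("top","side"):
    f,cx,cy,R,t,c=cam(s)
    for q in((.161,.655,.227),(.161,.655,.32),(.161,.655,.5),(.03,0.05,.6)):
        k=R@np.array(q)+t; print(s,q,np.round([cx+f*k[0]/k[2],cy+f*k[1]/k[2],k[2]],2))
    z=np.load(f"pics/{s}0.npz");P=cloud(s,z["d"]);X=P[z["d"]>0]
    for x0 in np.arange(-.1,.65,.07):
        q=X[(X[:,0]>x0)&(X[:,0]<x0+.07)&(X[:,2]>.12)&(X[:,1]>.35)&(X[:,1]<.8)]
        if len(q)>5: print("x",round(x0,2),len(q),"y",np.round(np.percentile(q[:,1],[1,50,99]),2),"z",np.round(np.percentile(q[:,2],[1,50,99]),2))
im=cv2.imread("pics/side0.png")[0:180,0:250]; cv2.imwrite("pics/c1.png",cv2.resize(im,None,fx=3,fy=3,interpolation=cv2.INTER_CUBIC))
```

```text
top (0.161, 0.655, 0.227) [-15.34 367.28   1.01]
top (0.161, 0.655, 0.32) [-44.92 379.37   0.92]
top (0.161, 0.655, 0.5) [-123.24  411.4     0.74]
top (0.03, 0.05, 0.6) [234.1  530.96   0.63]
x 0.11 208 y [0.55 0.56 0.6 ] z [0.23 0.3  0.33]
x 0.18 606 y [0.48 0.5  0.57] z [0.31 0.39 0.41]
x 0.25 981 y [0.49 0.5  0.55] z [0.33 0.37 0.38]
x 0.32 2163 y [0.44 0.51 0.56] z [0.18 0.35 0.37]
x 0.39 3055 y [0.42 0.5  0.56] z [0.15 0.29 0.36]
x 0.46 2102 y [0.42 0.51 0.56] z [0.12 0.28 0.34]
x 0.53 1785 y [0.48 0.5  0.7 ] z [0.12 0.25 0.28]
x 0.6 733 y [0.49 0.53 0.7 ] z [0.12 0.17 0.26]
side (0.161, 0.655, 0.227) [73.27 90.04  1.27]
side (0.161, 0.655, 0.32) [65.46 57.88  1.22]
side (0.161, 0.655, 0.5) [ 48.56 -11.67   1.14]
side (0.03, 0.05, 0.6) [-103.21  -76.38    0.56]
x 0.04 52 y [0.57 0.57 0.59] z [0.29 0.32 0.34]
x 0.11 2015 y [0.55 0.61 0.7 ] z [0.23 0.36 0.47]
x 0.18 1108 y [0.48 0.62 0.72] z [0.24 0.38 0.47]
x 0.25 548 y [0.49 0.5  0.57] z [0.33 0.36 0.39]
x 0.32 1013 y [0.44 0.49 0.59] z [0.17 0.33 0.37]
x 0.39 1843 y [0.42 0.5  0.59] z [0.13 0.26 0.36]
x 0.46 1188 y [0.42 0.5  0.76] z [0.12 0.24 0.33]
x 0.53 2158 y [0.48 0.5  0.78] z [0.12 0.23 0.35]
x 0.6 1216 y [0.49 0.69 0.79] z [0.13 0.28 0.37]
```

View pics/c1.png

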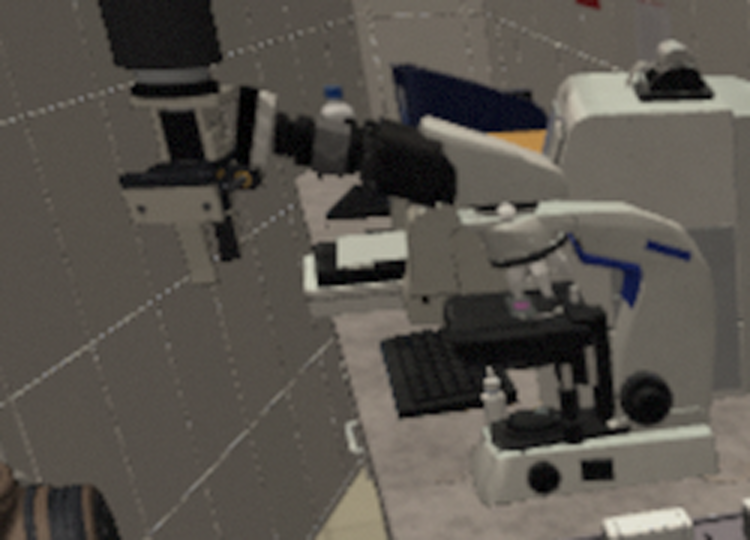

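The gripper hangs just beside the microscope eyepieces (crop ~(250,120); x≥0.18, y 0.48–0.57, z 0.31–0.41), so I go round on the robot side.

Run:
```python
from h import *
goto((50,630,230,-13.8),(50,440,230,-13.8),(200,370,230,-13.8),(400,220,230,-13.8),(490,160,150,6.2))
```

```text
t 0.1 pos [160.9 655.1 225.7] rpy [179.9  -0.  -13.8] F [0.3 0.3 0.4] open 87.4 gf 0.0 j [ 93.  21.   1.  -0. -70. -17.]
(50, 630, 230, -13.8) -> [-101.7   50.8   -4.3] rz -0.0
(50, 440, 230, -13.8) -> [ 45.3 184.5   0. ] rz -0.0
(200, 370, 230, -13.8) -> [162.4  32.2   0. ] rz -0.0
(400, 220, 230, -13.8) -> [230.  98.   0.] rz -0.0
(490, 160, 150, 6.2) -> [101.7  36.8  80. ] rz -4.0
```

arm_command:
  steps:
    - {"translation":[-102,50,0],"rotation":[0,0,0],"claw":80}
    - {"translation":[-102,50,0],"rotation":[0,0,0],"claw":80}
    - {"translation":[-102,50,0],"rotation":[0,0,0],"claw":80}
    - {"translation":[-102,50,0],"rotation":[0,0,0],"claw":80}

```text
clock: 0.5
tool_pos: [0.0479, 0.6309, 0.2266]
orientation: [180.0, 0.0, -13.6]
force: [1.1, -0.1, 1.4]
opening: 0.08
gripper_force: 0.0
```

arm_command:
  steps:
    - {"translation":[45,184,0],"rotation":[0,0,0],"claw":80}
    - {"translation":[45,184,0],"rotation":[0,0,0],"claw":80}
    - {"translation":[45,184,0],"rotation":[0,0,0],"claw":80}
    - {"translation":[45,184,0],"rotation":[0,0,0],"claw":80}
    - {"translation":[45,184,0],"rotation":[0,0,0],"claw":80}

```text
clock: 1.0
tool_pos: [0.051, 0.4377, 0.227]
orientation: [-180.0, 0.1, -13.8]
force: [0.5, 0.7, -0.0]
opening: 0.0797
gripper_force: 0.0
```

arm_command:
  steps:
    - {"translation":[162,32,0],"rotation":[0,0,0],"claw":80}
    - {"translation":[162,32,0],"rotation":[0,0,0],"claw":80}
    - {"translation":[162,32,0],"rotation":[0,0,0],"claw":80}
    - {"translation":[162,32,0],"rotation":[0,0,0],"claw":80}

```text
clock: 1.4
tool_pos: [0.2027, 0.3703, 0.2267]
orientation: [180.0, -0.0, -14.0]
force: [-0.8, 0.8, 0.6]
opening: 0.08
gripper_force: 0.0
```

arm_command:
  steps:
    - {"translation":[230,98,0],"rotation":[0,0,0],"claw":80}
    - {"translation":[230,98,0],"rotation":[0,0,0],"claw":80}
    - {"translation":[230,98,0],"rotation":[0,0,0],"claw":80}
    - {"translation":[230,98,0],"rotation":[0,0,0],"claw":80}
    - {"translation":[230,98,0],"rotation":[0,0,0],"claw":80}

```text
clock: 1.9
tool_pos: [0.4018, 0.2204, 0.2269]
orientation: [-180.0, -0.0, -13.8]
force: [0.2, 1.8, 0.7]
opening: 0.0799
gripper_force: 0.0
```

arm_command:
  steps:
    - {"translation":[100,37,80],"rotation":[0,0,-4],"claw":80}
    - {"translation":[100,37,80],"rotation":[0,0,-4],"claw":80}
    - {"translation":[100,37,80],"rotation":[0,0,-4],"claw":80}
    - {"translation":[100,37,80],"rotation":[0,0,-4],"claw":80}

```text
clock: 2.3
tool_pos: [0.489, 0.1586, 0.1423]
orientation: [179.8, 0.3, 6.1]
force: [-1.6, -0.6, -0.9]
opening: 0.0801
gripper_force: 0.0
```

Run:
```python
from h import *
p,d=shot("side","s1"); carts(cloud("side",d),p)
goto((487.6,159.6,120,6.2),(487.6,159.6,18,6.2))
```

```text
cart 190 c [620.8 283.9] size [77.7 43.5] ang 1.7 z [43.7 47.8 49.8]
cart 211 c [485.2 289.8] size [46.6 79. ] ang 83.5 z [43.5 47.9 49.9]
t 2.4 pos [488.6 159.8 144.1] rpy [179.8   0.2   6. ] F [0.2 0.7 1.1] open 79.5 gf 0.0 j [ 40.  10. -26.   0. -55.  56.]
(487.6, 159.6, 120, 6.2) -> [-1.   0.1 24.1] rz -0.05
(487.6, 159.6, 18, 6.2) -> [  0.   0. 102.] rz -0.0
```

arm_command:
  steps:
    - {"translation":[-1,0,45],"rotation":[0,0,0],"claw":80}
    - {"translation":[-1,0,90],"rotation":[0,0,0],"claw":80}
    - {"translation":[-1,0,130],"rotation":[0,0,0],"claw":80}
    - {"translation":[-1,0,130],"rotation":[0,0,0],"claw":80}

```text
clock: 2.75
tool_pos: [0.4841, 0.1606, 0.013]
orientation: [179.8, 0.4, 6.1]
force: [-0.8, -1.1, -0.3]
opening: 0.0802
gripper_force: 0.0
```

arm_command:
  steps:
    - {"translation":[0,0,0],"rotation":[0,0,0],"claw":35}
    - {"translation":[0,0,0],"rotation":[0,0,0],"claw":35}
    - {"translation":[0,0,0],"rotation":[0,0,0],"claw":35}
    - {"translation":[0,0,0],"rotation":[0,0,0],"claw":35}
    - {"translation":[0,0,0],"rotation":[0,0,0],"claw":35}

```text
clock: 3.25
tool_pos: [0.4873, 0.1625, 0.0177]
orientation: [-179.9, -0.1, 6.2]
force: [-0.1, -3.3, 2.3]
opening: 0.0457
gripper_force: 1.4
```

arm_command:
  steps:
    - {"translation":[0,0,0],"rotation":[0,0,0],"claw":35}
    - {"translation":[0,0,-30],"rotation":[0,0,0],"claw":35}
    - {"translation":[0,0,-30],"rotation":[0,0,0],"claw":35}

```text
clock: 3.55
tool_pos: [0.4884, 0.1633, 0.0493]
orientation: [-179.9, -0.2, 6.2]
force: [0.9, 1.6, -1.7]
opening: 0.042
gripper_force: 29.9
```

Run:
```python
from h import *
goto((488,159,230,-30),(443,-53,230,-83),(443,-53,145,-83))
```

```text
t 3.5 pos [488.4 163.3  49.3] rpy [-179.9   -0.2    6.2] F [ 0.9  1.6 -1.7] open 42.0 gf 29.9 j [ 40.  16. -32.   0. -41.  56.]
(488, 159, 230, -30) -> [  -0.9    4.3 -180.7] rz 7.25
(443, -53, 230, -83) -> [ 67.  206.1   0. ] rz 10.6
(443, -53, 145, -83) -> [ 0. -0. 85.] rz 0.0
```

arm_command:
  steps:
    - {"translation":[0,0,-45],"rotation":[0,0,1.6],"claw":35}
    - {"translation":[0,0,-90],"rotation":[0,0,3.2],"claw":35}
    - {"translation":[0,0,-130],"rotation":[0,0,4.8],"claw":35}
    - {"translation":[0,0,-150],"rotation":[0,0,6.4],"claw":35}
    - {"translation":[0,0,-150],"rotation":[0,0,8],"claw":35}

```text
clock: 4.05
tool_pos: [0.4882, 0.1632, 0.1998]
orientation: [-179.7, -0.1, -34.1]
force: [-0.2, 0.3, -2.1]
opening: 0.0421
gripper_force: 29.9
```

arm_command:
  steps:
    - {"translation":[17,41,0],"rotation":[0,0,1.6],"claw":35}
    - {"translation":[33,82,0],"rotation":[0,0,3.2],"claw":35}
    - {"translation":[50,123,0],"rotation":[0,0,4.8],"claw":35}
    - {"translation":[66,164,0],"rotation":[0,0,6.4],"claw":35}
    - {"translation":[83,204,0],"rotation":[0,0,8],"claw":35}

```text
clock: 4.55
tool_pos: [0.4411, -0.0549, 0.1961]
orientation: [180.0, 0.0, -74.1]
force: [1.7, -0.5, -1.8]
opening: 0.0419
gripper_force: 29.9
```

arm_command:
  steps:
    - {"translation":[0,0,0],"rotation":[0,0,1.9],"claw":35}
    - {"translation":[0,0,0],"rotation":[0,0,1.9],"claw":35}
    - {"translation":[0,0,0],"rotation":[0,0,1.9],"claw":35}

```text
clock: 4.85
tool_pos: [0.4422, -0.0533, 0.1963]
orientation: [180.0, 0.0, -83.1]
force: [-0.3, 0.5, -2.3]
opening: 0.042
gripper_force: 29.9
```

Run:
```python
from h import *
shot("side","s2")
goto((443,-53,150,-83),(443,-53,145,-83))
```

```text
t 4.9 pos [442.3 -53.  196.3] rpy [180.    0.  -83.1] F [-0.3 -0.3 -1.7] open 41.7 gf 29.9 j [ 19.  -0. -29.  -0. -61. -12.]
(443, -53, 150, -83) -> [ 0.1 -0.6 46.3] rz -0.01
(443, -53, 145, -83) -> [ 0. -0.  5.] rz 0.0
```

View pics/s2.png

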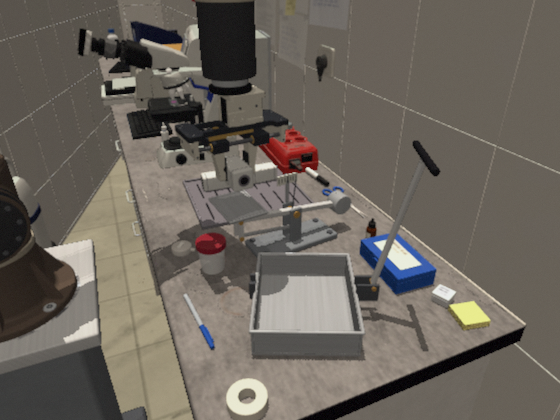

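The cartridge (port facing the camera at ~(243,180)) is held level above the pan. Lowering and letting go.

arm_command:
  steps:
    - {"translation":[0,0,30],"rotation":[0,0,0],"claw":35}
    - {"translation":[0,0,48],"rotation":[0,0,0],"claw":35}
    - {"translation":[0,0,51],"rotation":[0,0,0],"claw":35}
    - {"translation":[0,0,53],"rotation":[0,0,0],"claw":35}
    - {"translation":[0,0,53],"rotation":[0,0,0],"claw":35}

```text
clock: 5.4
tool_pos: [0.4428, -0.053, 0.1442]
orientation: [-180.0, -0.0, -83.2]
force: [-0.9, 1.1, 0.5]
opening: 0.0419
gripper_force: 29.9
```

arm_command:
  steps:
    - {"translation":[0,0,0],"rotation":[0,0,0],"claw":66}
    - {"translation":[0,0,0],"rotation":[0,0,0],"claw":66}
    - {"translation":[0,0,0],"rotation":[0,0,0],"claw":66}
    - {"translation":[0,0,0],"rotation":[0,0,0],"claw":66}
    - {"translation":[0,0,0],"rotation":[0,0,0],"claw":66}

```text
clock: 5.9
tool_pos: [0.4424, -0.0535, 0.1437]
orientation: [-180.0, 0.0, -83.3]
force: [0.2, 1.0, -0.3]
opening: 0.0659
gripper_force: 0.0
```

arm_command:
  steps:
    - {"translation":[0,0,0],"rotation":[0,0,0],"claw":66}
    - {"translation":[0,0,0],"rotation":[0,0,0],"claw":66}
    - {"translation":[0,0,0],"rotation":[0,0,0],"claw":66}
    - {"translation":[0,0,0],"rotation":[0,0,0],"claw":66}
    - {"translation":[0,0,0],"rotation":[0,0,0],"claw":66}

```text
clock: 6.4
tool_pos: [0.4423, -0.0535, 0.1435]
orientation: [180.0, -0.0, -83.3]
force: [-0.3, -0.3, -0.1]
opening: 0.0659
gripper_force: 0.0
```

arm_command:
  steps:
    - {"translation":[0,0,0],"rotation":[0,0,0],"claw":66}
    - {"translation":[0,0,0],"rotation":[0,0,0],"claw":66}
    - {"translation":[0,0,0],"rotation":[0,0,0],"claw":66}
    - {"translation":[0,0,0],"rotation":[0,0,0],"claw":66}
    - {"translation":[0,0,0],"rotation":[0,0,0],"claw":66}

```text
clock: 6.9
tool_pos: [0.4423, -0.0535, 0.1436]
orientation: [180.0, -0.0, -83.3]
force: [0.3, 0.3, 0.2]
opening: 0.0656
gripper_force: 0.0
```

```bash
cat >> h.py <<'E'
def weigh(name):
    p,d=shot("side",name); P=cloud("side",d); x,y,z=P[...,0],P[...,1],P[...,2]
    m=(x>.395)&(x<.49)&(y>-.12)&(y<.02)&(z>.08)
    blobs(P,m&(z<.2)&(p.min(-1)>0),"pan area",60)
    rect(P,(x>.65)&(x<.74)&(y>-.08)&(y<.04)&(z>.085)&(z<.18),"counterweight")
    return p,d
E
python3 - <<'E'
from h import *
z=np.load("pics/side0.npz");P=cloud("side",z["d"]); x,y,q=P[...,0],P[...,1],P[...,2]
rect(P,(x>.65)&(x<.74)&(y>-.08)&(y<.04)&(q>.085)&(q<.18),"counterweight empty")
weigh("w1"); carts(P,z["p"])
im=cv2.imread("pics/w1.png")[120:290,150:400]; cv2.imwrite("pics/w1c.png",cv2.resize(im,None,fx=3,fy=3))
goto()
E
```

```text
counterweight empty 122 c [695.8 -24.1] size [32.8 36.2] ang 12.4 z [85.6 90.2 92.2]
pan area 1945 c [442.5 -58.1] size [112.6  94.7] ang 89.2 z [125.6 154.2 188. ]
counterweight 169 c [697.4 -22.5] size [39.9 39.8] ang 9.5 z [85.9 92.6 96.6]
cart 187 c [621.3 284.7] size [44.4 76.7] ang 89.9 z [43.9 47.6 49.6]
cart 207 c [485.8 289.4] size [41.5 77.9] ang 86.3 z [44.1 47.8 49.9]
cart 68 c [485.5 172.3] size [75.1 17. ] ang 8.5 z [46.5 47.9 49.5]
t 7.0 pos [442.3 -53.5 143.6] rpy [-180.     0.   -83.3] F [-0.3  0.3 -0.5] open 66.2 gf 0.0 j [ 19.   3. -34.  -0. -53. -12.]
```

View pics/w1c.png

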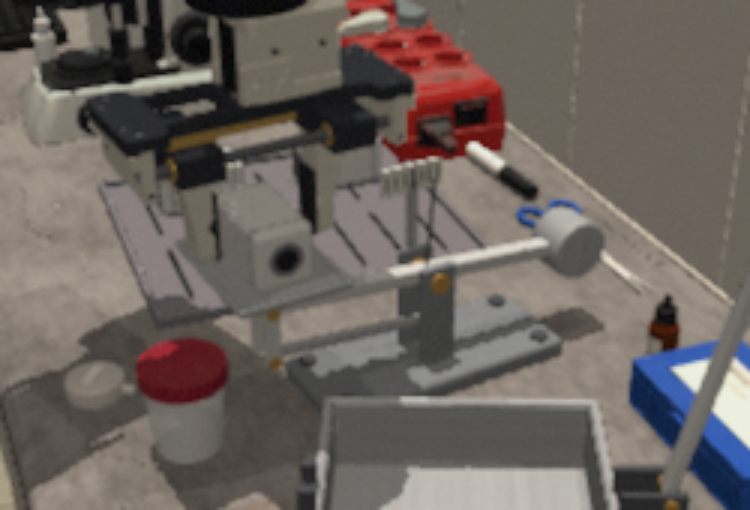

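The beam still looks near its pan-up slope. I'll raise the hand clear, let it settle, and measure the pan height properly.

arm_command:
  steps:
    - {"translation":[0,0,-40],"rotation":[0,0,0],"claw":66}
    - {"translation":[0,0,-80],"rotation":[0,0,0],"claw":66}
    - {"translation":[0,0,-80],"rotation":[0,0,0],"claw":66}
    - {"translation":[0,0,-80],"rotation":[0,0,0],"claw":66}
    - {"translation":[0,0,-80],"rotation":[0,0,0],"claw":66}

```text
clock: 7.45
tool_pos: [0.4416, -0.0535, 0.2228]
orientation: [179.9, 0.0, -83.3]
force: [0.2, 0.5, -0.5]
opening: 0.0662
gripper_force: 0.0
```

```bash
cat >> h.py <<'E'
def cwz(name):
    z=np.load(f"pics/{name}.npz");P=cloud("side",z["d"]); x,y,q=P[...,0],P[...,1],P[...,2]
    m=(x>.66)&(x<.74)&(y>-.07)&(y<.03)&(q>.05)&(q<.18); v,u=np.nonzero(m)
    c=(x>.40)&(x<.49)&(y>-.12)&(y<.01)&(q>.09)&(q<.19)
    b=(x>.52)&(x<.56)&(y>-.07)&(y<.03)&(q>.09)&(q<.15)
    print(name,"cw n",m.sum(),"z5/50/95",np.round(np.percentile(q[m],[5,50,95])*1000,1),"row/col",v.mean().round(1),u.mean().round(1),"pan/cart z pct",np.round(np.percentile(q[c],[2,10,50,90])*1000,1))
E
python3 - <<'E'
from h import *
p,d=shot("side","w1b"); shot("top","w1t")
for n in("side0","s1","s2","w1","w1b"): cwz(n)
z=np.load("pics/w1t.npz");P=cloud("top",z["d"]);x,y,q=P[...,0],P[...,1],P[...,2]
rect(P,(x>.66)&(x<.74)&(y>-.07)&(y<.03)&(q>.05)&(q<.18),"cw top")
z=np.load("pics/top0.npz");P=cloud("top",z["d"]);x,y,q=P[...,0],P[...,1],P[...,2]
rect(P,(x>.66)&(x<.74)&(y>-.07)&(y<.03)&(q>.05)&(q<.18),"cw top0")
a=cv2.imread("pics/s1.png")[150:250,180:370];b=cv2.imread("pics/w1b.png")[150:250,180:370]
cv2.imwrite("pics/cmp.png",np.vstack([cv2.resize(i,None,fx=3,fy=3) for i in(a,b)]))
E
```

```text
side0 cw n 419 z5/50/95 [54.7 77.4 91.6] row/col 201.3 338.6 pan/cart z pct [ 93.5 131.8 133.5 134.8]
s1 cw n 422 z5/50/95 [54.7 77.4 91.7] row/col 201.2 338.6 pan/cart z pct [ 93.5 131.9 133.5 134.8]
s2 cw n 418 z5/50/95 [54.7 77.6 91.8] row/col 201.2 338.7 pan/cart z pct [ 93.9 131.9 133.5 135. ]
w1 cw n 430 z5/50/95 [57.5 81.3 96. ] row/col 199.8 338.9 pan/cart z pct [ 94.3 128.5 153.1 171.6]
w1b cw n 432 z5/50/95 [58.  81.1 96. ] row/col 199.9 338.9 pan/cart z pct [ 92.9 128.4 142.2 171.1]
cw top 262 c [691.3 -24.1] size [63.9 35.9] ang 6.8 z [74.4 89.8 95.9]
cw top0 251 c [692.1 -24. ] size [61.6 35.9] ang 6.8 z [72.3 85.4 91.7]
```

View pics/cmp.png

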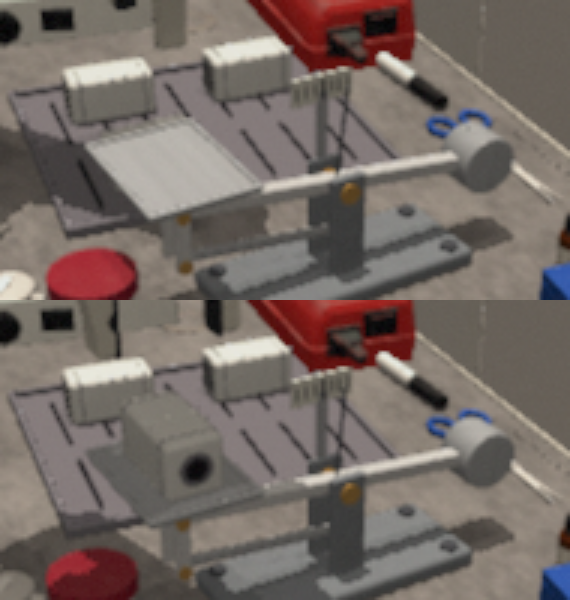

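Settled beam: the counterweight rose only about 4 mm of 15, so the tilt is about -0.09. The pan stays up and the cartridge (~239 g) is good. The second cartridge (row 1 crop ~(110,390)) is still in place. Back to the tray.

arm_command:
  steps:
    - {"translation":[0,0,40],"rotation":[0,0,0],"claw":66}
    - {"translation":[0,0,81],"rotation":[0,0,0],"claw":66}
    - {"translation":[0,0,81],"rotation":[0,0,0],"claw":66}
    - {"translation":[0,0,81],"rotation":[0,0,0],"claw":35}
    - {"translation":[0,0,81],"rotation":[0,0,0],"claw":35}

```text
clock: 8.05
tool_pos: [0.4436, -0.0533, 0.1442]
orientation: [-179.9, -0.0, -83.3]
force: [-0.0, 0.5, -0.8]
opening: 0.0552
gripper_force: 0.0
```

arm_command:
  steps:
    - {"translation":[0,0,0],"rotation":[0,0,0],"claw":35}
    - {"translation":[0,0,0],"rotation":[0,0,0],"claw":35}
    - {"translation":[0,0,0],"rotation":[0,0,0],"claw":35}
    - {"translation":[0,0,-30],"rotation":[0,0,0],"claw":35}
    - {"translation":[0,0,-60],"rotation":[0,0,0],"claw":35}

```text
clock: 8.55
tool_pos: [0.4413, -0.0537, 0.2027]
orientation: [179.8, -0.0, -83.3]
force: [0.6, 0.3, -2.3]
opening: 0.0418
gripper_force: 30.0
```

arm_command:
  steps:
    - {"translation":[-42,-14,0],"rotation":[0,0,-1.6],"claw":35}
    - {"translation":[-84,-28,0],"rotation":[0,0,-3.2],"claw":35}
    - {"translation":[-126,-43,0],"rotation":[0,0,-4.8],"claw":35}
    - {"translation":[-168,-57,0],"rotation":[0,0,-6.4],"claw":35}
    - {"translation":[-210,-71,0],"rotation":[0,0,-8],"claw":35}

```text
clock: 9.05
tool_pos: [0.488, 0.1651, 0.2027]
orientation: [-180.0, 0.0, -43.0]
force: [0.3, -0.9, -2.2]
opening: 0.0418
gripper_force: 3.0
```

arm_command:
  steps:
    - {"translation":[0,0,40],"rotation":[0,0,-1.6],"claw":35}
    - {"translation":[0,0,80],"rotation":[0,0,-3.2],"claw":35}
    - {"translation":[0,0,110],"rotation":[0,0,-4.8],"claw":35}
    - {"translation":[0,0,110],"rotation":[0,0,-6.4],"claw":35}
    - {"translation":[0,0,110],"rotation":[0,0,-8],"claw":35}

```text
clock: 9.55
tool_pos: [0.4873, 0.1628, 0.0911]
orientation: [179.9, 0.2, -3.0]
force: [0.7, 0.1, -1.5]
opening: 0.0417
gripper_force: 29.8
```

arm_command:
  steps:
    - {"translation":[0,0,30],"rotation":[0,0,-1.8],"claw":35}
    - {"translation":[0,0,50],"rotation":[0,0,-1.8],"claw":35}
    - {"translation":[0,0,50],"rotation":[0,0,-1.8],"claw":35}

```text
clock: 9.85
tool_pos: [0.4864, 0.162, 0.0402]
orientation: [179.8, 0.3, 5.7]
force: [0.4, 0.0, -2.6]
opening: 0.0416
gripper_force: 29.8
```

arm_command:
  steps:
    - {"translation":[0,0,14],"rotation":[0,0,0],"claw":35}
    - {"translation":[0,0,19],"rotation":[0,0,0],"claw":35}
    - {"translation":[0,0,22],"rotation":[0,0,0],"claw":35}
    - {"translation":[0,0,22],"rotation":[0,0,0],"claw":35}

```text
clock: 10.25
tool_pos: [0.4885, 0.1635, 0.0213]
orientation: [-180.0, -0.0, 5.7]
force: [-0.1, -0.1, -2.3]
opening: 0.0419
gripper_force: 29.8
```

arm_command:
  steps:
    - {"translation":[0,0,0],"rotation":[0,0,0],"claw":70}
    - {"translation":[0,0,0],"rotation":[0,0,0],"claw":70}
    - {"translation":[0,0,0],"rotation":[0,0,0],"claw":70}
    - {"translation":[0,0,0],"rotation":[0,0,0],"claw":70}
    - {"translation":[0,0,-40],"rotation":[0,0,0],"claw":70}

```text
clock: 10.75
tool_pos: [0.4855, 0.1614, 0.0569]
orientation: [179.7, 0.5, 5.6]
force: [0.1, 0.3, -0.3]
opening: 0.0695
gripper_force: 0.0
```

arm_command:
  steps:
    - {"translation":[0,0,-50],"rotation":[0,0,0],"claw":80}
    - {"translation":[10,-40,-80],"rotation":[0,0,1.7],"claw":80}
    - {"translation":[13,-85,-80],"rotation":[0,0,1.8],"claw":80}
    - {"translation":[13,-129,-80],"rotation":[0,0,1.8],"claw":80}
    - {"translation":[13,-129,-80],"rotation":[0,0,1.8],"claw":80}

```text
clock: 11.25
tool_pos: [0.4886, 0.2975, 0.141]
orientation: [-179.9, -0.1, -3.1]
force: [0.2, -1.0, -1.2]
opening: 0.08
gripper_force: 0.0
```

Run:
```python
from h import *
p,d=shot("side","s3"); carts(cloud("side",d),p)
p,d=shot("top","t3"); carts(cloud("top",d),p)
goto((486.5,291,17,-3))
```

```text
cart 190 c [622.1 282.6] size [42.5 77.9] ang 89.4 z [43.7 47.9 49.5]
cart 45 c [509.5 288.4] size [25.1 42.1] ang 2.1 z [46.3 47.8 49.3]
cart 62 c [481.7 171.9] size [73.1 17.6] ang 5.2 z [45.3 48.  49.3]
cart 394 c [623. 286.] size [80.  40.2] ang 0.8 z [41.7 45.6 49.1]
cart 392 c [487.3 162.6] size [79.5 40.5] ang 3.6 z [41.4 45.4 49.4]
cart 42 c [495.5 305.2] size [10.6 36.7] ang 84.3 z [42.4 46.3 50.4]
t 11.3 pos [487.9 293.8 140.2] rpy [180.    0.   -3.2] F [ 0.1 -0.3  0.1] open 80.2 gf 0.0 j [ 51.  15. -20.  -0. -56.  36.]
(486.5, 291, 17, -3) -> [ -1.3   2.9 123.2] rz -0.04
```

arm_command:
  steps:
    - {"translation":[-1,2,45],"rotation":[0,0,0],"claw":80}
    - {"translation":[-1,2,90],"rotation":[0,0,0],"claw":80}
    - {"translation":[-1,2,124],"rotation":[0,0,0],"claw":80}
    - {"translation":[-1,2,124],"rotation":[0,0,0],"claw":80}
    - {"translation":[-1,2,124],"rotation":[0,0,0],"claw":35}

```text
clock: 11.85
tool_pos: [0.4876, 0.2902, 0.0169]
orientation: [179.9, 0.0, -3.3]
force: [0.4, -0.3, 1.2]
opening: 0.0761
gripper_force: 0.0
```

arm_command:
  steps:
    - {"translation":[0,0,0],"rotation":[0,0,0],"claw":35}
    - {"translation":[0,0,0],"rotation":[0,0,0],"claw":35}
    - {"translation":[0,0,0],"rotation":[0,0,0],"claw":35}
    - {"translation":[0,0,0],"rotation":[0,0,0],"claw":35}
    - {"translation":[0,0,0],"rotation":[0,0,0],"claw":35}

```text
clock: 12.35
tool_pos: [0.4876, 0.2915, 0.0174]
orientation: [-179.9, -0.1, -3.3]
force: [-1.5, 0.2, 6.1]
opening: 0.0416
gripper_force: 29.9
```

arm_command:
  steps:
    - {"translation":[0,0,-45],"rotation":[0,0,1.6],"claw":35}
    - {"translation":[0,0,-90],"rotation":[0,0,3.2],"claw":35}
    - {"translation":[0,0,-135],"rotation":[0,0,4.8],"claw":35}
    - {"translation":[0,0,-185],"rotation":[0,0,6.4],"claw":35}
    - {"translation":[0,0,-185],"rotation":[0,0,8],"claw":35}

```text
clock: 12.85
tool_pos: [0.4901, 0.2933, 0.2091]
orientation: [-179.3, -0.1, -43.6]
force: [1.0, 0.4, -3.6]
opening: 0.0415
gripper_force: 29.9
```

Run:
```python
from h import *
goto((443,-53,203,-83),(443,-53,144,-83))
```

```text
t 12.8 pos [490.1 293.3 209.1] rpy [-1.793e+02 -1.000e-01 -4.360e+01] F [ 1.   0.4 -3.6] open 41.5 gf 29.9 j [ 51.  11. -15.   0. -63.  -4.]
(443, -53, 203, -83) -> [204.5 283.4   6.1] rz 7.89
(443, -53, 144, -83) -> [ 0. -0. 59.] rz 0.0
```

arm_command:
  steps:
    - {"translation":[29,40,0],"rotation":[0,0,1.6],"claw":35}
    - {"translation":[58,81,0],"rotation":[0,0,3.2],"claw":35}
    - {"translation":[88,122,0],"rotation":[0,0,4.8],"claw":35}
    - {"translation":[117,162,0],"rotation":[0,0,6.4],"claw":35}
    - {"translation":[146,203,0],"rotation":[0,0,7.9],"claw":35}

```text
clock: 13.35
tool_pos: [0.4532, 0.0421, 0.2013]
orientation: [180.0, 0.0, -83.1]
force: [0.9, -0.9, -1.4]
opening: 0.042
gripper_force: 29.9
```

arm_command:
  steps:
    - {"translation":[46,12,0],"rotation":[0,0,0],"claw":35}
    - {"translation":[94,24,0],"rotation":[0,0,0],"claw":35}
    - {"translation":[94,24,0],"rotation":[0,0,0],"claw":35}
    - {"translation":[94,24,0],"rotation":[0,0,0],"claw":35}

```text
clock: 13.75
tool_pos: [0.4417, -0.0537, 0.2013]
orientation: [180.0, 0.0, -83.0]
force: [0.5, -0.3, -2.4]
opening: 0.0419
gripper_force: 29.9
```

Run:
```python
from h import *
goto((443,-53,144,-83))
```

```text
t 13.8 pos [441.7 -53.7 201.3] rpy [180.   0. -83.] F [ 0.5 -0.3 -2.4] open 41.9 gf 29.9 j [ 19.  -1. -29.  -0. -62. -12.]
(443, -53, 144, -83) -> [-0.5 -1.4 57.3] rz 0.0
```

arm_command:
  steps:
    - {"translation":[0,0,35],"rotation":[0,0,0],"claw":35}
    - {"translation":[0,0,52],"rotation":[0,0,0],"claw":35}
    - {"translation":[0,0,56],"rotation":[0,0,0],"claw":35}
    - {"translation":[0,0,58],"rotation":[0,0,0],"claw":35}
    - {"translation":[0,0,58],"rotation":[0,0,0],"claw":35}

```text
clock: 14.25
tool_pos: [0.4429, -0.0518, 0.1442]
orientation: [-180.0, -0.0, -82.7]
force: [-1.5, 0.4, 0.2]
opening: 0.0416
gripper_force: 29.9
```

arm_command:
  steps:
    - {"translation":[0,0,0],"rotation":[0,0,0],"claw":66}
    - {"translation":[0,0,0],"rotation":[0,0,0],"claw":66}
    - {"translation":[0,0,0],"rotation":[0,0,0],"claw":66}
    - {"translation":[0,0,0],"rotation":[0,0,0],"claw":66}
    - {"translation":[0,0,0],"rotation":[0,0,0],"claw":66}

```text
clock: 14.75
tool_pos: [0.4426, -0.0524, 0.1438]
orientation: [-180.0, 0.0, -82.8]
force: [-0.5, 0.5, 0.9]
opening: 0.0656
gripper_force: 0.0
```

arm_command:
  steps:
    - {"translation":[0,0,0],"rotation":[0,0,0],"claw":66}
    - {"translation":[0,0,0],"rotation":[0,0,0],"claw":66}
    - {"translation":[0,0,0],"rotation":[0,0,0],"claw":66}
    - {"translation":[0,0,0],"rotation":[0,0,0],"claw":66}
    - {"translation":[0,0,0],"rotation":[0,0,0],"claw":66}

```text
clock: 15.25
tool_pos: [0.4424, -0.0524, 0.1435]
orientation: [180.0, -0.0, -82.8]
force: [0.7, -0.5, -1.9]
opening: 0.066
gripper_force: 0.0
```

arm_command:
  steps:
    - {"translation":[0,0,0],"rotation":[0,0,0],"claw":66}
    - {"translation":[0,0,0],"rotation":[0,0,0],"claw":66}
    - {"translation":[0,0,0],"rotation":[0,0,0],"claw":66}
    - {"translation":[0,0,0],"rotation":[0,0,0],"claw":66}
    - {"translation":[0,0,0],"rotation":[0,0,0],"claw":66}

```text
clock: 15.75
tool_pos: [0.4424, -0.0524, 0.1435]
orientation: [180.0, -0.0, -82.8]
force: [0.7, 0.4, 1.0]
opening: 0.066
gripper_force: 0.0
```

arm_command:
  steps:
    - {"translation":[0,0,0],"rotation":[0,0,0],"claw":66}
    - {"translation":[0,0,0],"rotation":[0,0,0],"claw":66}
    - {"translation":[0,0,0],"rotation":[0,0,0],"claw":66}
    - {"translation":[0,0,0],"rotation":[0,0,0],"claw":66}
    - {"translation":[0,0,0],"rotation":[0,0,0],"claw":66}

```text
clock: 16.25
tool_pos: [0.4424, -0.0524, 0.1436]
orientation: [180.0, 0.0, -82.8]
force: [-0.3, -0.0, -0.0]
opening: 0.066
gripper_force: 0.0
```

Run:
```python
from h import *
p,d=shot("side","w2"); carts(cloud("side",d),p)
for n in("side0","w1b","w2"): cwz(n)
z=np.load("pics/w2.npz");P=cloud("side",z["d"]);x,y,q=P[...,0],P[...,1],P[...,2]
m=(x>.40)&(x<.49)&(y>-.12)&(y<.01)&(q>.08)&(q<.20); print(np.histogram(q[m],bins=np.arange(.08,.2,.006)))
goto()
```

```text
cart 87 c [503.5 169.9] size [37.  58.8] ang 65.7 z [45.7 48.1 49.6]
side0 cw n 419 z5/50/95 [54.7 77.4 91.6] row/col 201.3 338.6 pan/cart z pct [ 93.5 131.8 133.5 134.8]
w1b cw n 432 z5/50/95 [58.  81.1 96. ] row/col 199.9 338.9 pan/cart z pct [ 92.9 128.4 142.2 171.1]
w2 cw n 451 z5/50/95 [ 84.2 106.  122.8] row/col 189.9 339.3 pan/cart z pct [100.6 101.9 126.5 164.7]
(array([  0,   0,   1, 535, 137,  80,  80,  88,  82,  82, 406,  36,  43,
        42,  47,  37,  43,  45,  51]), array([0.08 , 0.086, 0.092, 0.098, 0.104, 0.11 , 0.116, 0.122, 0.128,
       0.134, 0.14 , 0.146, 0.152, 0.158, 0.164, 0.17 , 0.176, 0.182,
       0.188, 0.194]))
t 16.3 pos [442.4 -52.4 143.6] rpy [180.   -0.  -82.8] F [-0.4 -0.3 -0.8] open 66.3 gf 0.0 j [ 19.   3. -34.   0. -53. -12.]
```

Pan at z≈101 mm and counterweight up 30 mm: the second cartridge is saturated. Regrasp it, and refine the box centre from its floor.

arm_command:
  steps:
    - {"translation":[0,0,14],"rotation":[0,0,0],"claw":66}
    - {"translation":[0,0,28],"rotation":[0,0,0],"claw":66}
    - {"translation":[0,0,28],"rotation":[0,0,0],"claw":66}
    - {"translation":[0,0,28],"rotation":[0,0,0],"claw":35}
    - {"translation":[0,0,28],"rotation":[0,0,0],"claw":35}

```text
clock: 16.8
tool_pos: [0.4429, -0.0523, 0.1162]
orientation: [-179.9, -0.0, -82.8]
force: [-0.5, -0.4, 0.3]
opening: 0.0552
gripper_force: 0.0
```

arm_command:
  steps:
    - {"translation":[0,0,0],"rotation":[0,0,0],"claw":35}
    - {"translation":[0,0,0],"rotation":[0,0,0],"claw":35}
    - {"translation":[0,0,0],"rotation":[0,0,0],"claw":35}
    - {"translation":[0,0,-30],"rotation":[0,0,0],"claw":35}
    - {"translation":[0,0,-80],"rotation":[0,0,0],"claw":35}

```text
clock: 17.3
tool_pos: [0.4396, -0.0528, 0.1935]
orientation: [179.5, -0.0, -82.8]
force: [1.8, 0.2, -1.4]
opening: 0.042
gripper_force: 29.9
```

Run:
```python
from h import *
for n in("top","side"):
    z=np.load(f"pics/{n}0.npz");P=cloud(n,z["d"]);x,y,q=P[...,0],P[...,1],P[...,2]
    a=np.radians(-24.6);X=(x-.499)*np.cos(a)+(y+.251)*np.sin(a);Y=-(x-.499)*np.sin(a)+(y+.251)*np.cos(a)
    r=(abs(X)<.15)&(abs(Y)<.15)
    m=r&(q>.046)&(q<.06)
    for nm,A,B in(("X",X,Y),("Y",Y,X)):
        h,e=np.histogram(A[m&(abs(B)<.08)],bins=np.arange(-.125,.13,.005)); print(n,nm,[(round(e[i]*1000),int(h[i])) for i in np.nonzero(h>6)[0]])
    m=r&(abs(X)<.082)&(q<.012)&(q>-.003)&(abs(Y)<.097); rect(P,m,n+" floor")
p,d=shot("top","t4"); carts(cloud("top",d),p)
c,s=np.cos(np.radians(-24.6)),np.sin(np.radians(-24.6))
for yy in(45,-45): print(yy,498.8-s*yy,-251.4+c*yy)
goto((498.8-s*45,-251.4+c*45,195,-24.6))
```

```text
top X [(-95, 8), (-90, 88), (-85, 40), (80, 9), (85, 122), (90, 35)]
top Y [(-110, 13), (-105, 112), (-100, 51), (95, 16), (100, 104), (105, 22)]
top floor 3737 c [ 499.6 -252. ] size [192.7 161.8] ang 65.5 z [-0.5  3.7  7.8]
side X [(-100, 7), (-95, 29), (-90, 169), (-85, 68), (80, 91), (85, 187), (90, 45), (95, 24), (100, 24), (105, 23), (110, 23), (115, 22), (120, 16)]
side Y [(-110, 133), (-105, 420), (95, 188), (100, 273), (105, 8)]
side floor 4823 c [ 508.  -231.3] size [150.5 163.8] ang 65.4 z [4.1 5.6 7.2]
cart 400 c [623.5 286.2] size [80. 41.] ang 0.4 z [41.5 45.6 50.2]
cart 357 c [491.6 163.3] size [69.8 42.3] ang 6.0 z [41.5 45.5 49.6]
45 517.532635651718 -210.48437509288192
-45 480.06736434828196 -292.3156249071181
t 17.4 pos [445.  -52.7 203.8] rpy [-1.796e+02 -1.000e-01 -8.270e+01] F [6.1 0.3 9. ] open 41.7 gf 29.9 j [ 19.  -1. -29.   0. -61. -12.]
(np.float64(517.532635651718), np.float64(-210.48437509288192), 195, -24.6) -> [165.7 -51.9   8.8] rz -11.62
```

arm_command:
  steps:
    - {"translation":[41,-13,0],"rotation":[0,0,-1.6],"claw":35}
    - {"translation":[82,-26,0],"rotation":[0,0,-3.2],"claw":35}
    - {"translation":[124,-39,0],"rotation":[0,0,-4.8],"claw":35}
    - {"translation":[165,-52,0],"rotation":[0,0,-6.4],"claw":35}
    - {"translation":[165,-52,0],"rotation":[0,0,-8],"claw":35}

```text
clock: 17.85
tool_pos: [0.5158, -0.2132, 0.1944]
orientation: [179.9, 0.0, -43.9]
force: [-0.9, 1.2, -3.2]
opening: 0.042
gripper_force: 29.9
```

arm_command:
  steps:
    - {"translation":[0,0,30],"rotation":[0,0,-1.6],"claw":35}
    - {"translation":[0,0,60],"rotation":[0,0,-3.2],"claw":35}
    - {"translation":[0,0,80],"rotation":[0,0,-3.6],"claw":35}
    - {"translation":[0,0,80],"rotation":[0,0,-3.6],"claw":35}

```text
clock: 18.25
tool_pos: [0.5121, -0.2092, 0.1122]
orientation: [179.9, 0.4, -26.1]
force: [-0.4, 1.2, -2.4]
opening: 0.0416
gripper_force: 29.9
```

Run:
```python
from h import *
goto((517,-210,40,-24.6),(517,-210,18,-24.6))
```

```text
t 18.2 pos [ 512.1 -209.2  112.2] rpy [179.9   0.4 -26.1] F [-0.4  1.2 -2.4] open 41.6 gf 29.9 j [ -2.  15. -23.  -0. -52.  66.]
(517, -210, 40, -24.6) -> [ 4.8 -1.5 72.2] rz -0.3
(517, -210, 18, -24.6) -> [ 0. -0. 22.] rz -0.0
```

arm_command:
  steps:
    - {"translation":[2,-1,40],"rotation":[0,0,-0.2],"claw":35}
    - {"translation":[2,-1,75],"rotation":[0,0,-0.2],"claw":35}
    - {"translation":[2,-1,90],"rotation":[0,0,-0.2],"claw":35}
    - {"translation":[2,-1,95],"rotation":[0,0,-0.2],"claw":35}
    - {"translation":[2,-1,95],"rotation":[0,0,-0.2],"claw":35}

```text
clock: 18.75
tool_pos: [0.5174, -0.2096, 0.0212]
orientation: [180.0, -0.0, -25.1]
force: [0.5, -0.5, -2.1]
opening: 0.0421
gripper_force: 29.9
```

arm_command:
  steps:
    - {"translation":[0,0,0],"rotation":[0,0,0],"claw":54}
    - {"translation":[0,0,0],"rotation":[0,0,0],"claw":54}
    - {"translation":[0,0,0],"rotation":[0,0,0],"claw":54}
    - {"translation":[0,0,0],"rotation":[0,0,0],"claw":54}
    - {"translation":[0,0,-40],"rotation":[0,0,0],"claw":54}

```text
clock: 19.25
tool_pos: [0.5135, -0.2091, 0.0569]
orientation: [179.9, 0.5, -25.1]
force: [0.3, 0.1, -1.2]
opening: 0.0541
gripper_force: 0.0
```

arm_command:
  steps:
    - {"translation":[0,0,-50],"rotation":[0,0,0],"claw":54}
    - {"translation":[0,0,-100],"rotation":[0,0,0],"claw":80}
    - {"translation":[0,0,-145],"rotation":[0,0,0],"claw":80}
    - {"translation":[0,0,-145],"rotation":[0,0,0],"claw":80}

```text
clock: 19.65
tool_pos: [0.5205, -0.2105, 0.2133]
orientation: [-179.8, -0.7, -25.0]
force: [0.4, -0.0, 0.5]
opening: 0.0724
gripper_force: 0.0
```

Run:
```python
from h import *
p,d=shot("top","t5"); P=cloud("top",d);carts(P,p); carts(P,p,((.42,.6),(-.33,-.15)),(.036,.052))
p,d=shot("side","s5"); P=cloud("side",d);carts(P,p); carts(P,p,((.42,.6),(-.33,-.15)),(.036,.052))
goto((560,100,200,-5),(623,286,200,1),(623,286,17,1))
```

```text
cart 401 c [623.5 286.5] size [80.6 40.9] ang 1.1 z [41.3 45.9 49.5]
cart 419 c [487.2 162.8] size [79.2 41.4] ang 5.4 z [41.4 45.4 49.5]
cart 119 c [ 495.  -199.8] size [39.7 30.7] ang 66.6 z [40.5 45.5 49.3]
cart 192 c [621.5 284.5] size [77.9 43.5] ang 2.1 z [43.7 47.8 49.8]
cart 92 c [483.1 174.8] size [73.7 23.2] ang 10.3 z [46.5 48.2 49.3]
cart 112 c [ 483.4 -200.8] size [20.5 39.3] ang 6.4 z [41.4 46.9 48.7]
cart 219 c [ 531.9 -219.3] size [36.3 36.4] ang 66.8 z [44.4 47.4 49.1]
t 19.8 pos [ 517.5 -209.5  207.3] rpy [-179.9   -0.2  -25.1] F [ 0.5 -0.3 -1.1] open 78.2 gf 0.0 j [ -2.  10. -16.  -0. -63.  67.]
(560, 100, 200, -5) -> [ -92.7 -298.3    7.3] rz -4.02
(623, 286, 200, 1) -> [  46.5 -190.8    0. ] rz -1.2
(623, 286, 17, 1) -> [  0.   0. 183.] rz 0.0
```

arm_command:
  steps:
    - {"translation":[-10,-44,0],"rotation":[0,0,0],"claw":80}
    - {"translation":[-21,-90,0],"rotation":[0,0,0],"claw":80}
    - {"translation":[-31,-135,0],"rotation":[0,0,0],"claw":80}
    - {"translation":[-42,-180,0],"rotation":[0,0,0],"claw":80}
    - {"translation":[-52,-224,0],"rotation":[0,0,0],"claw":80}

```text
clock: 20.25
tool_pos: [0.564, 0.0171, 0.2042]
orientation: [179.9, 0.1, -25.1]
force: [1.4, -0.8, -0.0]
opening: 0.0799
gripper_force: 0.0
```

arm_command:
  steps:
    - {"translation":[-10,-44,0],"rotation":[0,0,0],"claw":80}
    - {"translation":[-21,-90,0],"rotation":[0,0,0],"claw":80}
    - {"translation":[-31,-135,0],"rotation":[0,0,0],"claw":80}
    - {"translation":[-42,-180,0],"rotation":[0,0,0],"claw":80}
    - {"translation":[-52,-224,0],"rotation":[0,0,0],"claw":80}

```text
clock: 20.75
tool_pos: [0.6119, 0.2419, 0.2038]
orientation: [179.9, 0.1, -25.1]
force: [0.5, -0.6, -0.0]
opening: 0.0799
gripper_force: 0.0
```

arm_command:
  steps:
    - {"translation":[-11,-46,0],"rotation":[0,0,-1.6],"claw":80}
    - {"translation":[-11,-46,20],"rotation":[0,0,-3.2],"claw":80}
    - {"translation":[-11,-46,60],"rotation":[0,0,-4.8],"claw":80}
    - {"translation":[-11,-46,60],"rotation":[0,0,-5.2],"claw":80}
    - {"translation":[-11,-46,60],"rotation":[0,0,-5.2],"claw":80}

```text
clock: 21.25
tool_pos: [0.6208, 0.2858, 0.1423]
orientation: [179.8, 0.3, 1.0]
force: [0.5, -0.1, 0.2]
opening: 0.0805
gripper_force: 0.0
```

Run:
```python
from h import *
goto((623,286,17,1))
```

```text
t 21.2 pos [620.8 285.8 142.3] rpy [179.8   0.3   1. ] F [ 0.5 -0.1  0.2] open 80.5 gf 0.0 j [ 41.  25.  -4.  -0. -61.  50.]
(623, 286, 17, 1) -> [ 2.200e+00 -1.000e-01  1.253e+02] rz -0.01
```

arm_command:
  steps:
    - {"translation":[1,0,45],"rotation":[0,0,0],"claw":80}
    - {"translation":[1,0,90],"rotation":[0,0,0],"claw":80}
    - {"translation":[1,0,126],"rotation":[0,0,0],"claw":80}
    - {"translation":[1,0,126],"rotation":[0,0,0],"claw":80}
    - {"translation":[1,0,126],"rotation":[0,0,0],"claw":35}

```text
clock: 21.75
tool_pos: [0.6236, 0.2866, 0.02]
orientation: [179.9, 0.0, 0.9]
force: [0.4, 0.3, 1.5]
opening: 0.0764
gripper_force: 0.0
```

arm_command:
  steps:
    - {"translation":[0,0,0],"rotation":[0,0,0],"claw":35}
    - {"translation":[0,0,0],"rotation":[0,0,0],"claw":35}
    - {"translation":[0,0,0],"rotation":[0,0,0],"claw":35}
    - {"translation":[0,0,0],"rotation":[0,0,0],"claw":35}
    - {"translation":[0,0,0],"rotation":[0,0,0],"claw":35}

```text
clock: 22.25
tool_pos: [0.6234, 0.2866, 0.0206]
orientation: [-180.0, -0.0, 0.9]
force: [-1.5, -1.5, 5.3]
opening: 0.042
gripper_force: 30.0
```

arm_command:
  steps:
    - {"translation":[0,0,-45],"rotation":[0,0,1.6],"claw":35}
    - {"translation":[0,0,-90],"rotation":[0,0,3.2],"claw":35}
    - {"translation":[0,0,-135],"rotation":[0,0,4.8],"claw":35}
    - {"translation":[0,0,-185],"rotation":[0,0,6.4],"claw":35}
    - {"translation":[0,0,-185],"rotation":[0,0,8],"claw":35}

```text
clock: 22.75
tool_pos: [0.6264, 0.2883, 0.2134]
orientation: [-179.3, -0.3, -39.4]
force: [0.3, -0.5, -1.6]
opening: 0.0416
gripper_force: 30.0
```

Run:
```python
from h import *
goto((497,47,203,-79),(443,-53,203,-83),(443,-53,144,-83))
```

```text
t 22.8 pos [626.4 288.3 213.4] rpy [-179.3   -0.3  -39.4] F [ 0.3 -0.5 -1.6] open 41.6 gf 30.0 j [ 41.  22.   1.   0. -68.  10.]
(497, 47, 203, -79) -> [ 53.  268.7  10.4] rz 7.93
(443, -53, 203, -83) -> [87.9 72.1  0. ] rz 0.8
(443, -53, 144, -83) -> [ 0. -0. 59.] rz 0.0
```

arm_command:
  steps:
    - {"translation":[9,46,0],"rotation":[0,0,1.6],"claw":35}
    - {"translation":[18,93,0],"rotation":[0,0,3.2],"claw":35}
    - {"translation":[28,139,0],"rotation":[0,0,4.8],"claw":35}
    - {"translation":[37,186,0],"rotation":[0,0,6.4],"claw":35}
    - {"translation":[46,232,0],"rotation":[0,0,8],"claw":35}

```text
clock: 23.25
tool_pos: [0.5109, 0.0759, 0.2041]
orientation: [180.0, 0.0, -79.4]
force: [0.4, -0.2, -1.7]
opening: 0.0413
gripper_force: 30.0
```

arm_command:
  steps:
    - {"translation":[38,31,0],"rotation":[0,0,0.8],"claw":35}
    - {"translation":[77,62,0],"rotation":[0,0,0.8],"claw":35}
    - {"translation":[115,93,0],"rotation":[0,0,0.8],"claw":35}
    - {"translation":[115,93,0],"rotation":[0,0,0.8],"claw":35}
    - {"translation":[115,93,0],"rotation":[0,0,0.8],"claw":35}

```text
clock: 23.75
tool_pos: [0.4424, -0.0539, 0.2048]
orientation: [-180.0, 0.0, -83.2]
force: [0.5, 0.8, -2.3]
opening: 0.0418
gripper_force: 30.0
```

Run:
```python
from h import *
goto((443,-53,147,-83))
```

```text
t 23.8 pos [442.4 -53.9 204.8] rpy [-180.     0.   -83.2] F [ 0.5  0.8 -2.3] open 41.8 gf 30.0 j [ 19.  -1. -29.  -0. -62. -12.]
(443, -53, 147, -83) -> [-0.8 -0.7 57.8] rz -0.04
```

arm_command:
  steps:
    - {"translation":[0,0,35],"rotation":[0,0,0],"claw":35}
    - {"translation":[0,0,52],"rotation":[0,0,0],"claw":35}
    - {"translation":[0,0,56],"rotation":[0,0,0],"claw":35}
    - {"translation":[0,0,58],"rotation":[0,0,0],"claw":35}
    - {"translation":[0,0,58],"rotation":[0,0,0],"claw":35}

```text
clock: 24.25
tool_pos: [0.4437, -0.0525, 0.1471]
orientation: [-180.0, -0.0, -83.0]
force: [-1.5, 0.8, 0.9]
opening: 0.0418
gripper_force: 30.0
```

arm_command:
  steps:
    - {"translation":[0,0,0],"rotation":[0,0,0],"claw":66}
    - {"translation":[0,0,0],"rotation":[0,0,0],"claw":66}
    - {"translation":[0,0,0],"rotation":[0,0,0],"claw":66}
    - {"translation":[0,0,0],"rotation":[0,0,0],"claw":66}
    - {"translation":[0,0,0],"rotation":[0,0,0],"claw":66}

```text
clock: 24.75
tool_pos: [0.4432, -0.053, 0.1468]
orientation: [-180.0, 0.0, -83.1]
force: [0.3, 0.9, 0.2]
opening: 0.0656
gripper_force: 0.0
```

arm_command:
  steps:
    - {"translation":[0,0,0],"rotation":[0,0,0],"claw":66}
    - {"translation":[0,0,0],"rotation":[0,0,0],"claw":66}
    - {"translation":[0,0,0],"rotation":[0,0,0],"claw":66}
    - {"translation":[0,0,0],"rotation":[0,0,0],"claw":66}
    - {"translation":[0,0,0],"rotation":[0,0,0],"claw":66}

```text
clock: 25.25
tool_pos: [0.4431, -0.053, 0.1465]
orientation: [180.0, -0.0, -83.1]
force: [-0.6, 0.1, -0.7]
opening: 0.0663
gripper_force: 0.0
```

arm_command:
  steps:
    - {"translation":[0,0,0],"rotation":[0,0,0],"claw":66}
    - {"translation":[0,0,0],"rotation":[0,0,0],"claw":66}
    - {"translation":[0,0,0],"rotation":[0,0,0],"claw":66}
    - {"translation":[0,0,0],"rotation":[0,0,0],"claw":66}
    - {"translation":[0,0,0],"rotation":[0,0,0],"claw":66}

```text
clock: 25.75
tool_pos: [0.4431, -0.053, 0.1466]
orientation: [-180.0, 0.0, -83.1]
force: [0.3, -0.2, -0.1]
opening: 0.0662
gripper_force: 0.0
```

arm_command:
  steps:
    - {"translation":[0,0,0],"rotation":[0,0,0],"claw":66}
    - {"translation":[0,0,0],"rotation":[0,0,0],"claw":66}
    - {"translation":[0,0,0],"rotation":[0,0,0],"claw":66}
    - {"translation":[0,0,0],"rotation":[0,0,0],"claw":66}
    - {"translation":[0,0,0],"rotation":[0,0,0],"claw":66}

```text
clock: 26.25
tool_pos: [0.4431, -0.053, 0.1466]
orientation: [-180.0, -0.0, -83.1]
force: [-1.2, 0.2, -1.1]
opening: 0.0658
gripper_force: 0.0
```

Run:
```python
from h import *
p,d=shot("side","w3")
for n in("side0","w1b","w2","w3"): cwz(n)
goto()
```

```text
side0 cw n 419 z5/50/95 [54.7 77.4 91.6] row/col 201.3 338.6 pan/cart z pct [ 93.5 131.8 133.5 134.8]
w1b cw n 432 z5/50/95 [58.  81.1 96. ] row/col 199.9 338.9 pan/cart z pct [ 92.9 128.4 142.2 171.1]
w2 cw n 451 z5/50/95 [ 84.2 106.  122.8] row/col 189.9 339.3 pan/cart z pct [100.6 101.9 126.5 164.7]
w3 cw n 453 z5/50/95 [ 82.1 103.4 120.2] row/col 190.8 339.3 pan/cart z pct [103.3 104.6 128.7 165.6]
t 26.3 pos [443.1 -53.  146.6] rpy [180.   -0.  -83.1] F [-0.1  0.2  0. ] open 66.0 gf 0.0 j [ 19.   3. -34.   0. -54. -12.]
```

Third: the pan sinks to about 104 mm (tilt ≈ +0.10), below level, so it's saturated and goes in the box.

arm_command:
  steps:
    - {"translation":[0,0,14],"rotation":[0,0,0],"claw":66}
    - {"translation":[0,0,28],"rotation":[0,0,0],"claw":66}
    - {"translation":[0,0,28],"rotation":[0,0,0],"claw":66}
    - {"translation":[0,0,28],"rotation":[0,0,0],"claw":35}
    - {"translation":[0,0,28],"rotation":[0,0,0],"claw":35}

```text
clock: 26.8
tool_pos: [0.4436, -0.0529, 0.1192]
orientation: [-179.9, -0.0, -83.1]
force: [0.0, 1.1, 0.1]
opening: 0.0552
gripper_force: 0.0
```

arm_command:
  steps:
    - {"translation":[0,0,0],"rotation":[0,0,0],"claw":35}
    - {"translation":[0,0,0],"rotation":[0,0,0],"claw":35}
    - {"translation":[0,0,0],"rotation":[0,0,0],"claw":35}
    - {"translation":[0,0,-30],"rotation":[0,0,0],"claw":35}
    - {"translation":[0,0,-80],"rotation":[0,0,0],"claw":35}

```text
clock: 27.3
tool_pos: [0.4403, -0.0534, 0.1965]
orientation: [179.5, -0.0, -83.1]
force: [3.5, 0.3, -3.1]
opening: 0.0415
gripper_force: 30.0
```

arm_command:
  steps:
    - {"translation":[48,-2,0],"rotation":[0,0,-1.6],"claw":35}
    - {"translation":[96,-3,0],"rotation":[0,0,-3.2],"claw":35}
    - {"translation":[145,-5,0],"rotation":[0,0,-4.8],"claw":35}
    - {"translation":[193,-6,0],"rotation":[0,0,-6.4],"claw":35}
    - {"translation":[241,-8,0],"rotation":[0,0,-8],"claw":35}

```text
clock: 27.8
tool_pos: [0.4756, -0.2632, 0.1984]
orientation: [180.0, 0.0, -46.5]
force: [2.2, 1.0, -1.9]
opening: 0.042
gripper_force: 30.0
```

arm_command:
  steps:
    - {"translation":[0,0,0],"rotation":[0,0,-1.6],"claw":35}
    - {"translation":[0,0,30],"rotation":[0,0,-3.2],"claw":35}
    - {"translation":[0,0,80],"rotation":[0,0,-3.7],"claw":35}
    - {"translation":[0,0,80],"rotation":[0,0,-3.7],"claw":35}
    - {"translation":[0,0,80],"rotation":[0,0,-3.7],"claw":35}

```text
clock: 28.3
tool_pos: [0.4754, -0.2619, 0.1185]
orientation: [179.9, 0.1, -28.4]
force: [0.8, 0.2, -1.6]
opening: 0.0418
gripper_force: 30.0
```

Run:
```python
from h import *
goto((480,-292,20,-24.6))
```

```text
t 28.3 pos [ 475.4 -261.9  118.5] rpy [ 1.799e+02  1.000e-01 -2.840e+01] F [ 0.8  0.2 -1.6] open 41.8 gf 30.0 j [ -8.  14. -24.   0. -52.  70.]
(480, -292, 20, -24.6) -> [18.4 24.3 98.5] rz -0.76
```

arm_command:
  steps:
    - {"translation":[18,24,0],"rotation":[0,0,-0.76],"claw":35}
    - {"translation":[18,24,30],"rotation":[0,0,-0.76],"claw":35}
    - {"translation":[18,24,70],"rotation":[0,0,-0.76],"claw":35}
    - {"translation":[18,24,90],"rotation":[0,0,-0.76],"claw":35}
    - {"translation":[18,24,90],"rotation":[0,0,-0.76],"claw":35}

```text
clock: 28.8
tool_pos: [0.4801, -0.2913, 0.0282]
orientation: [180.0, 0.1, -24.6]
force: [-0.5, 0.2, -2.3]
opening: 0.0419
gripper_force: 30.0
```

arm_command:
  steps:
    - {"translation":[0,0,7],"rotation":[0,0,0],"claw":35}
    - {"translation":[0,0,9],"rotation":[0,0,0],"claw":35}
    - {"translation":[0,0,9],"rotation":[0,0,0],"claw":35}

```text
clock: 29.1
tool_pos: [0.4814, -0.2916, 0.021]
orientation: [-180.0, -0.1, -24.5]
force: [0.4, 0.7, -2.1]
opening: 0.0422
gripper_force: 30.0
```

arm_command:
  steps:
    - {"translation":[0,0,0],"rotation":[0,0,0],"claw":54}
    - {"translation":[0,0,0],"rotation":[0,0,0],"claw":54}
    - {"translation":[0,0,0],"rotation":[0,0,0],"claw":54}
    - {"translation":[0,0,0],"rotation":[0,0,0],"claw":54}
    - {"translation":[0,0,-40],"rotation":[0,0,0],"claw":54}

```text
clock: 29.6
tool_pos: [0.4769, -0.2903, 0.0557]
orientation: [179.9, 0.5, -24.6]
force: [0.8, -0.4, -0.0]
opening: 0.054
gripper_force: 0.0
```

arm_command:
  steps:
    - {"translation":[0,0,-50],"rotation":[0,0,0],"claw":54}
    - {"translation":[0,0,-100],"rotation":[0,0,0],"claw":54}
    - {"translation":[-40,0,-130],"rotation":[0,0,0],"claw":54}
    - {"translation":[-60,0,-130],"rotation":[0,0,0],"claw":54}
    - {"translation":[-60,0,-130],"rotation":[0,0,0],"claw":54}

```text
clock: 30.1
tool_pos: [0.4242, -0.2658, 0.1913]
orientation: [-179.9, -0.2, -24.5]
force: [1.5, -0.1, -0.3]
opening: 0.0539
gripper_force: 0.0
```

Run:
```python
from h import *
p,d=shot("top","t6"); P=cloud("top",d);carts(P,p); carts(P,p,((.42,.6),(-.35,-.15)),(.036,.052))
p,d=shot("side","s6"); P=cloud("side",d);carts(P,p); carts(P,p,((.42,.6),(-.35,-.15)),(.036,.052))
x,y,z=P[...,0],P[...,1],P[...,2]
m=(z>.25)&(x>.55)&(x<.75)&(y<-.2)&(y>-.42)&(p.max(-1)<70); blobs(P,m,"handle",20)
goto()
```

```text
cart 420 c [487.1 162.8] size [79.  41.5] ang 5.1 z [41.4 45.4 49.9]
cart 49 c [ 549.1 -223.2] size [39.4 14.1] ang 75.4 z [41.3 44.7 48.1]
cart 92 c [484.1 174.1] size [76.3 20.1] ang 5.5 z [46.  48.1 49.5]
cart 605 c [ 516.8 -209.9] size [42.5 78.4] ang 65.6 z [43.4 47.3 48.9]
cart 814 c [ 480.9 -292.4] size [42.  77.8] ang 66.4 z [44.4 47.3 48.9]
handle 317 c [ 651.2 -321.5] size [109.3  10.5] ang 67.0 z [303.2 310.3 312.8]
t 30.2 pos [ 425.8 -266.4  190.2] rpy [-1.80e+02 -1.00e-01 -2.45e+01] F [ 0.5 -0.5 -0.3] open 53.8 gf 0.0 j [-10.   6. -24.   0. -60.  75.]
```

View pics/s6.png

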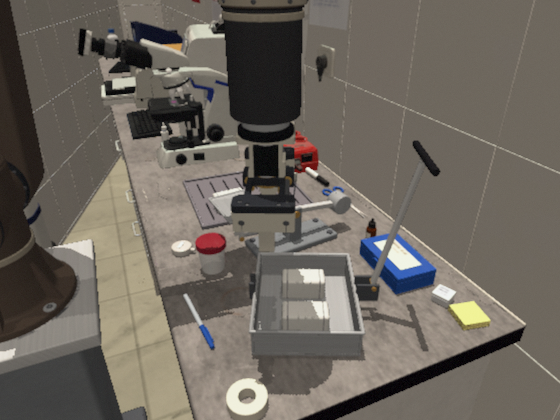

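Cartridges lie flat in the box at (305,282) and (305,315), one stays in the tray, and the pan is empty. The handle at (426,158) is measured at (651,-321,306) mm, which matches a 245 mm radius at 1.77 rad. Now the bar: rise and turn first.

arm_command:
  steps:
    - {"translation":[0,0,-40],"rotation":[0,0,1.6],"claw":54}
    - {"translation":[0,0,-80],"rotation":[0,0,3.2],"claw":54}
    - {"translation":[0,0,-120],"rotation":[0,0,4.8],"claw":54}
    - {"translation":[0,0,-160],"rotation":[0,0,6.4],"claw":54}
    - {"translation":[0,0,-170],"rotation":[0,0,8],"claw":54}

```text
clock: 30.7
tool_pos: [0.4279, -0.2677, 0.3639]
orientation: [-179.8, -0.3, -64.9]
force: [-0.4, -0.2, -0.7]
opening: 0.054
gripper_force: 0.0
```

arm_command:
  steps:
    - {"translation":[0,0,0],"rotation":[0,0,1.6],"claw":44}
    - {"translation":[0,0,0],"rotation":[0,0,3.2],"claw":44}
    - {"translation":[0,0,0],"rotation":[0,0,4.8],"claw":44}
    - {"translation":[0,0,0],"rotation":[0,0,6.4],"claw":44}
    - {"translation":[0,0,0],"rotation":[0,0,8],"claw":44}

```text
clock: 31.2
tool_pos: [0.4266, -0.2668, 0.3588]
orientation: [179.9, -0.0, -104.9]
force: [-0.3, 0.5, -0.4]
opening: 0.0438
gripper_force: 0.0
```

arm_command:
  steps:
    - {"translation":[0,0,0],"rotation":[0,0,1.6],"claw":44}
    - {"translation":[0,0,0],"rotation":[0,0,2],"claw":44}
    - {"translation":[0,0,0],"rotation":[0,0,2],"claw":44}

```text
clock: 31.5
tool_pos: [0.4265, -0.2667, 0.3588]
orientation: [179.9, -0.0, -114.6]
force: [0.2, -0.3, 0.7]
opening: 0.0444
gripper_force: 0.0
```

Run:
```python
from h import *
goto((636.7,-352.5,352,-114.6),(636.7,-352.5,287,-114.6))
```

```text
t 31.5 pos [ 426.5 -266.7  358.8] rpy [ 179.9   -0.  -114.6] F [ 0.2 -0.3  0.7] open 44.4 gf 0.0 j [-10.   1.  -7.   0. -82. -15.]
(636.7, -352.5, 352, -114.6) -> [  -9.4 -226.8    6.8] rz 0.01
(636.7, -352.5, 287, -114.6) -> [-0.  0. 65.] rz -0.0
```

arm_command:
  steps:
    - {"translation":[-9,-45,0],"rotation":[0,0,0],"claw":44}
    - {"translation":[-9,-92,0],"rotation":[0,0,0],"claw":44}
    - {"translation":[-9,-138,0],"rotation":[0,0,0],"claw":44}
    - {"translation":[-9,-184,0],"rotation":[0,0,0],"claw":44}
    - {"translation":[-9,-227,0],"rotation":[0,0,0],"claw":44}

```text
clock: 32.0
tool_pos: [0.6382, -0.3537, 0.3582]
orientation: [179.9, -0.0, -114.4]
force: [0.9, 0.3, -0.2]
opening: 0.0442
gripper_force: 0.0
```

arm_command:
  steps:
    - {"translation":[0,0,0],"rotation":[0,0,0],"claw":44}
    - {"translation":[0,0,0],"rotation":[0,0,0],"claw":44}
    - {"translation":[0,0,0],"rotation":[0,0,0],"claw":44}

```text
clock: 32.3
tool_pos: [0.6359, -0.3527, 0.3595]
orientation: [180.0, -0.0, -114.5]
force: [-0.4, 0.2, 0.2]
opening: 0.0438
gripper_force: 0.0
```

Run:
```python
from h import *
p,d=shot("side","s7"); P=cloud("side",d); x,y,z=P[...,0],P[...,1],P[...,2]
m=(z>.29)&(z<.318)&(x>.6)&(x<.7)&(y<-.25)&(y>-.4)&(p.max(-1)<70); blobs(P,m,"handle",20)
goto((636.7,-352.5,287,-114.6))
cv2.imwrite("pics/s7c.png",cv2.resize(cv2.imread("pics/s7.png")[60:260,300:520],None,fx=2.5,fy=2.5))
```

```text
handle 318 c [ 651.1 -321.6] size [111.8  10.6] ang 67.0 z [303.1 310.1 312.8]
t 32.4 pos [ 635.6 -352.6  360.5] rpy [-179.9   -0.  -114.5] F [-0.7  0.1  0.6] open 43.9 gf 0.0 j [-14.  23.  22.   0. -88. -11.]
(636.7, -352.5, 287, -114.6) -> [-0.5 -1.  73.5] rz 0.02
```

View pics/s7c.png

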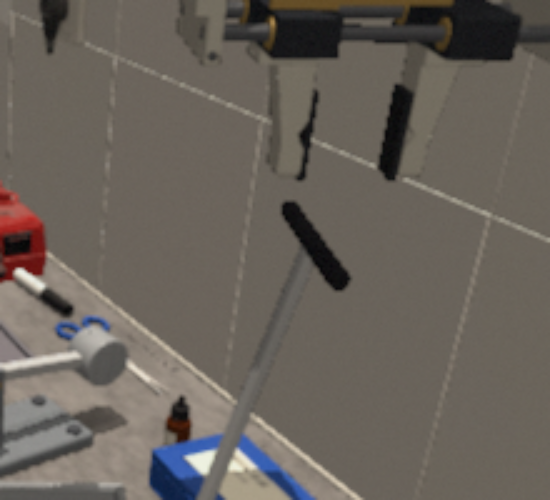

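The open fingers (crop ~(290,170) and (395,170)) stand above and either side of the handle's near arm; lower and pinch.

arm_command:
  steps:
    - {"translation":[0,-1,25],"rotation":[0,0,0],"claw":44}
    - {"translation":[0,-1,50],"rotation":[0,0,0],"claw":44}
    - {"translation":[0,-1,73],"rotation":[0,0,0],"claw":44}
    - {"translation":[0,-1,73],"rotation":[0,0,0],"claw":44}
    - {"translation":[0,-1,73],"rotation":[0,0,0],"claw":6}

```text
clock: 32.85
tool_pos: [0.6366, -0.353, 0.2887]
orientation: [-179.9, -0.0, -114.5]
force: [0.1, 0.4, 1.2]
opening: 0.0399
gripper_force: 0.0
```

arm_command:
  steps:
    - {"translation":[0,0,0],"rotation":[0,0,0],"claw":6}
    - {"translation":[0,0,0],"rotation":[0,0,0],"claw":6}
    - {"translation":[0,0,0],"rotation":[0,0,0],"claw":6}
    - {"translation":[0,0,0],"rotation":[0,0,0],"claw":6}
    - {"translation":[0,0,0],"rotation":[0,0,0],"claw":6}

```text
clock: 33.35
tool_pos: [0.6373, -0.3532, 0.2875]
orientation: [-179.9, -0.0, -114.5]
force: [-0.0, 0.4, 3.2]
opening: 0.0111
gripper_force: 30.0
```

Run:
```python
from h import *
goto()
c,s=np.cos(np.radians(-24.6)),np.sin(np.radians(-24.6)); o=ctrl.get_obs()["tool_pos"]*1000
print("box-x of tcp",(o[0]-499)*c+(o[1]+252)*s,"y",-(o[0]-499)*s+(o[1]+252)*c)
L=lambda t:np.array([118-245*np.cos(t),66+245*np.sin(t)])
t0=1.772; th=np.linspace(t0,0,26); d=np.array([L(t) for t in th])
for k in range(0,25,5): print([ (round(-(d[k+i][0]-d[k][0]),0),round(-(d[k+i][1]-d[k][1]),0)) for i in range(1,6)])
```

```text
t 33.4 pos [ 637.3 -353.2  287.5] rpy [-179.9   -0.  -114.5] F [-0.   0.4  3.2] open 11.1 gf 30.0 j [-14.  24.  14.   0. -80. -11.]
box-x of tcp 167.90229811221323 y -34.388484035243195
[(np.float64(17.0), np.float64(-3.0)), (np.float64(34.0), np.float64(-5.0)), (np.float64(52.0), np.float64(-5.0)), (np.float64(69.0), np.float64(-4.0)), (np.float64(86.0), np.float64(-2.0))]
[(np.float64(17.0), np.float64(3.0)), (np.float64(34.0), np.float64(8.0)), (np.float64(50.0), np.float64(13.0)), (np.float64(66.0), np.float64(20.0)), (np.float64(82.0), np.float64(28.0))]
[(np.float64(15.0), np.float64(9.0)), (np.float64(29.0), np.float64(19.0)), (np.float64(43.0), np.float64(30.0)), (np.float64(55.0), np.float64(42.0)), (np.float64(67.0), np.float64(55.0))]
[(np.float64(11.0), np.float64(14.0)), (np.float64(21.0), np.float64(28.0)), (np.float64(29.0), np.float64(43.0)), (np.float64(37.0), np.float64(58.0)), (np.float64(44.0), np.float64(74.0))]
[(np.float64(5.0), np.float64(16.0)), (np.float64(10.0), np.float64(33.0)), (np.float64(13.0), np.float64(50.0)), (np.float64(15.0), np.float64(68.0)), (np.float64(15.0), np.float64(85.0))]
```

Pinched (11 mm, 30 N). Lead the first two stretches of the arc.

arm_command:
  steps:
    - {"translation":[0,17,-3],"rotation":[0,0,0],"claw":6}
    - {"translation":[0,34,-5],"rotation":[0,0,0],"claw":6}
    - {"translation":[0,52,-5],"rotation":[0,0,0],"claw":6}
    - {"translation":[0,69,-4],"rotation":[0,0,0],"claw":6}
    - {"translation":[0,86,-2],"rotation":[0,0,0],"claw":6}

```text
clock: 33.85
tool_pos: [0.559, -0.3174, 0.2896]
orientation: [-179.8, 0.0, -114.5]
force: [2.0, -1.4, 0.4]
opening: 0.0108
gripper_force: 30.0
```

arm_command:
  steps:
    - {"translation":[0,17,3],"rotation":[0,0,0],"claw":6}
    - {"translation":[0,34,8],"rotation":[0,0,0],"claw":6}
    - {"translation":[0,50,13],"rotation":[0,0,0],"claw":6}
    - {"translation":[0,66,20],"rotation":[0,0,0],"claw":6}
    - {"translation":[0,82,28],"rotation":[0,0,0],"claw":6}

```text
clock: 34.35
tool_pos: [0.4844, -0.2832, 0.2612]
orientation: [-179.9, 0.0, -114.5]
force: [1.7, -0.1, 1.3]
opening: 0.0109
gripper_force: 30.0
```

arm_command:
  steps:
    - {"translation":[0,15,9],"rotation":[0,0,0],"claw":6}
    - {"translation":[0,29,19],"rotation":[0,0,0],"claw":6}
    - {"translation":[0,43,30],"rotation":[0,0,0],"claw":6}
    - {"translation":[0,55,42],"rotation":[0,0,0],"claw":6}
    - {"translation":[0,67,55],"rotation":[0,0,0],"claw":6}

```text
clock: 34.85
tool_pos: [0.4231, -0.2553, 0.2059]
orientation: [-179.9, 0.0, -114.5]
force: [2.1, -1.0, -0.1]
opening: 0.0112
gripper_force: 30.0
```

Run:
```python
from h import *
goto()
c,s=np.cos(np.radians(-24.6)),np.sin(np.radians(-24.6)); o=ctrl.get_obs()["tool_pos"]*1000
X=(o[0]-499)*c+(o[1]+252)*s; print("box-x",X,"y",-(o[0]-499)*s+(o[1]+252)*c,"R",np.hypot(118-X,o[2]+19-66),"th",np.arctan2(o[2]+19-66,118-X))
```

```text
t 34.9 pos [ 423.1 -255.3  205.9] rpy [-179.9    0.  -114.5] F [ 2.1 -1.  -0.1] open 11.2 gf 30.0 j [ -8.   4. -23.   0. -62. -16.]
box-x -67.62641730536149 y -34.54913792468098 R 244.3736251662178 th 0.7080971164423997
```

arm_command:
  steps:
    - {"translation":[0,11,14],"rotation":[0,0,0],"claw":6}
    - {"translation":[0,21,28],"rotation":[0,0,0],"claw":6}
    - {"translation":[0,29,43],"rotation":[0,0,0],"claw":6}
    - {"translation":[0,37,58],"rotation":[0,0,0],"claw":6}
    - {"translation":[0,44,74],"rotation":[0,0,0],"claw":6}

```text
clock: 35.35
tool_pos: [0.3834, -0.2371, 0.1317]
orientation: [-179.9, 0.0, -114.5]
force: [3.3, -2.0, 0.1]
opening: 0.0107
gripper_force: 30.0
```

arm_command:
  steps:
    - {"translation":[0,5,16],"rotation":[0,0,0],"claw":6}
    - {"translation":[0,10,33],"rotation":[0,0,0],"claw":6}
    - {"translation":[0,13,50],"rotation":[0,0,0],"claw":6}
    - {"translation":[0,15,68],"rotation":[0,0,0],"claw":6}
    - {"translation":[0,15,82],"rotation":[0,0,0],"claw":6}

```text
clock: 35.85
tool_pos: [0.3686, -0.2305, 0.0488]
orientation: [179.9, 0.0, -114.6]
force: [-2.5, 4.9, 2.4]
opening: 0.0113
gripper_force: 30.0
```

arm_command:
  steps:
    - {"translation":[0,0,3],"rotation":[0,0,0],"claw":6}
    - {"translation":[0,0,4],"rotation":[0,0,0],"claw":6}
    - {"translation":[0,0,5],"rotation":[0,0,0],"claw":6}
    - {"translation":[0,0,5],"rotation":[0,0,0],"claw":6}

```text
clock: 36.25
tool_pos: [0.3685, -0.2305, 0.0448]
orientation: [179.9, -0.0, -114.6]
force: [-2.4, 4.7, -0.8]
opening: 0.0111
gripper_force: 30.0
```

Run:
```python
from h import *
goto()
c,s=np.cos(np.radians(-24.6)),np.sin(np.radians(-24.6)); o=ctrl.get_obs()["tool_pos"]*1000
X=(o[0]-499)*c+(o[1]+252)*s; print("box-x",X,"R",np.hypot(118-X,o[2]+19-66),"th",np.arctan2(o[2]+19-66,118-X))
```

```text
t 36.2 pos [ 368.5 -230.5   44.8] rpy [ 179.9   -0.  -114.6] F [-2.4  4.7 -0.8] open 11.1 gf 30.0 j [ -6.  10. -42.  -0. -38. -19.]
box-x -127.62931786112313 R 245.639415836514 th -0.009067438353937429
```

arm_command:
  steps:
    - {"translation":[0,0,2],"rotation":[0,0,0],"claw":6}
    - {"translation":[0,0,3],"rotation":[0,0,0],"claw":6}
    - {"translation":[0,0,3],"rotation":[0,0,0],"claw":6}

```text
clock: 36.55
tool_pos: [0.3685, -0.2305, 0.0419]
orientation: [179.9, 0.0, -114.6]
force: [-3.0, 5.8, -0.9]
opening: 0.0114
gripper_force: 30.0
```

Run:
```python
from h import *
p,d=shot("side","s8"); goto()
P=cloud("side",d);x,y,z=P[...,0],P[...,1],P[...,2]
c,s=np.cos(np.radians(-24.6)),np.sin(np.radians(-24.6)); X=(x-.499)*c+(y+.252)*s; Y=-(x-.499)*s+(y+.252)*c
m=(abs(Y)<.008)&(z>.055)&(z<.12)&(X>-.08)&(X<.1)
print(m.sum(),np.polyfit(X[m],z[m],1))
cv2.imwrite("pics/s8c.png",cv2.resize(cv2.imread("pics/s8.png")[180:380,170:420],None,fx=2.5,fy=2.5))
```

```text
t 36.6 pos [ 368.5 -230.5   41.9] rpy [ 179.9    0.  -114.6] F [-3.4  5.9 -0.2] open 10.8 gf 30.0 j [ -6.  11. -42.  -0. -37. -19.]
638 [0.00372138 0.06989263]
```

View pics/s8c.png

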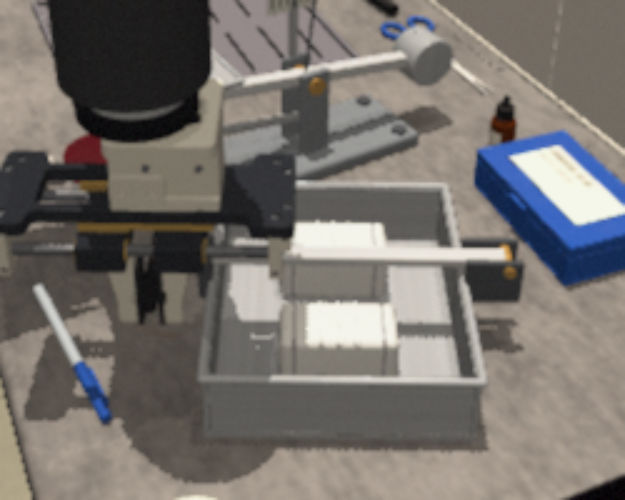

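The bar (crop (290,255)–(510,255)) lies level across the box with slope ≈0. Open slightly and back off upward.

arm_command:
  steps:
    - {"translation":[0,0,0],"rotation":[0,0,0],"claw":20}
    - {"translation":[0,0,0],"rotation":[0,0,0],"claw":20}
    - {"translation":[0,0,0],"rotation":[0,0,0],"claw":20}
    - {"translation":[0,0,-15],"rotation":[0,0,0],"claw":20}
    - {"translation":[0,0,-30],"rotation":[0,0,0],"claw":20}

```text
clock: 37.1
tool_pos: [0.3695, -0.231, 0.0721]
orientation: [180.0, -0.0, -114.5]
force: [0.4, -0.1, 0.2]
opening: 0.0195
gripper_force: 0.0
```

arm_command:
  steps:
    - {"translation":[0,0,-40],"rotation":[0,0,0],"claw":20}
    - {"translation":[0,0,-85],"rotation":[0,0,0],"claw":20}
    - {"translation":[0,0,-130],"rotation":[0,0,0],"claw":20}
    - {"translation":[0,0,-160],"rotation":[0,0,0],"claw":20}
    - {"translation":[0,0,-160],"rotation":[0,0,0],"claw":20}

```text
clock: 37.6
tool_pos: [0.372, -0.2318, 0.2367]
orientation: [-179.5, 0.1, -114.5]
force: [0.1, 0.1, -0.2]
opening: 0.0199
gripper_force: 0.0
```

Run:
```python
from h import *
p,d=shot("side","s9"); goto()
P=cloud("side",d);x,y,z=P[...,0],P[...,1],P[...,2]
c,s=np.cos(np.radians(-24.6)),np.sin(np.radians(-24.6)); X=(x-.499)*c+(y+.252)*s; Y=-(x-.499)*s+(y+.252)*c
m=(abs(Y)<.008)&(z>.055)&(z<.12)&(X>-.08)&(X<.1)
print(m.sum(),np.polyfit(X[m],z[m],1))
carts(P,p); carts(P,p,((.42,.6),(-.35,-.15)),(.036,.052))
p,d=shot("top","t9"); carts(cloud("top",d),p)
```

```text
t 37.6 pos [ 370.8 -231.2  234.1] rpy [-1.797e+02  1.000e-01 -1.145e+02] F [ 0.  -0.5 -0.6] open 20.1 gf 0.0 j [ -6.  -3. -27.   0. -66. -19.]
774 [-0.00794118  0.07038875]
cart 374 c [ 517.8 -204.2] size [30.4 78.9] ang 64.5 z [46.1 47.6 49.2]
cart 826 c [ 479.9 -291.1] size [42.8 79.1] ang 65.0 z [44.  47.2 48.8]
cart 418 c [487.2 163. ] size [78.9 41.6] ang 5.3 z [41.4 45.5 49.8]
```

View pics/s9.png

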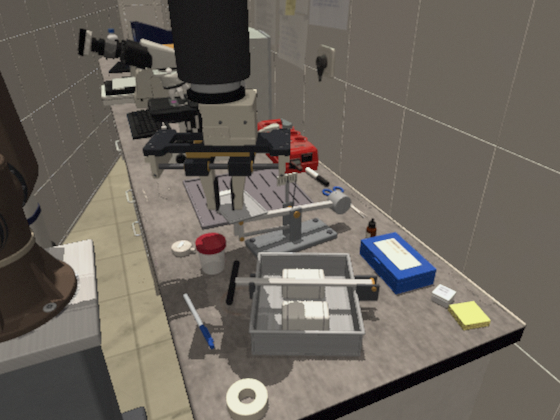

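The bar lies in its catch ((235,280)–(375,285)), both saturated cartridges are under it, the good one is in the tray, and the hand is clear. Handing in.

```bash
python3 -c "
from plant import ctrl
print(ctrl.close_job())"
```

```text
the job is handed in; nothing more can be done
None
```

The job is handed in, with no verdict returned: of the three cartridges present, two tipped the pan down and lie flat in the disposal box, one left it up and is back in the tray, the pan is empty, the retaining bar measured level in its catch, and the sample cup, slide box and dropper bottle look undisturbed.

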